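# Clip the condenser saddle into its bracket

## Robot

A 6-joint arm with a two-finger parallel gripper is mounted at the origin on the work surface. World frame = base frame: x ahead of the robot, y to its left, z up, the work surface at z = 0. Lengths are in m, angles in rad, forces in N, time in s.
With the tool pointing down it reaches from about 0.4 to 0.925 m from the base axis. Payload 12.5 kg.
Tool frame: the origin (TCP) lies midway between the tips of the shut fingers; the grasp point (between the pads) lies ctrl.pinch_z behind it (ctrl.pinch_z is the distance from the TCP to the grasp point, in m); z points along the fingers, y is the direction in which the jaws open and shut (so a half turn about z gives the same grasp; the last joint's range is limited). The gripper opens to 95 mm and grips with 3 to 60 N. Pads are 20 mm wide; open, the fingers measure 119 mm over their backs; the gripper's body (75 mm by 180 mm) begins 59 mm behind the grasp point.
Start: joints at [1.097, 0.491, 1.559, -0, 1.092, -0.106], TCP at [0.225, 0.583, 0.182] pointing down, gripper open.
Joint ranges: [-3.1, 3.1], [-0.84, 2.19], [0.05, 2.79], [-1.13, 4.28], [0.06, 2.93], [-2.69, 2.69]. Speed limits (rad/s): [2.22, 2.22, 2.79, 3.14, 3.14, 3.14].

## Interface

Orientations are given as a 3x3 rotation matrix whose columns are the frame's x, y, z axes.
In Python, from workcell import ctrl gives the robot as it stands.
- The arm moves only by the tool move_arm, never from a script. Its argument "moves" is a list that holds one entry, the list of rows, each a list of 4 numbers: the shift along the tool's x, y, z in cm, then the turn about the tool's z in degrees. In form: [[[tx, ty, tz, turn], ...]]. A call has exactly 8 rows; each row shifts and turns the commanded pose from where the row before left it, along the tool's axes as they then stand; what a row does not reach is not made up. A row lasts 1/10 s, in which the tool goes at most 50 mm and 8.59 degrees, less where a joint would pass 70% of its speed; a pose out of reach is approached as far as the arm can. A call with a gripper value outside its range is refused whole. "fingers" is the opening, from 0 (shut) to 1 (fully open), set as the call begins (left out, the last holds). The fingers move at their own pace and stop on an object; the grip force is fixed at half the most. Time passes only in rows, so rows that do not move let the fingers close, or fill a call up. It gives the time, the measured TCP pose, the force and the opening at its end, in the units of the state.
- ctrl.state(): the state, without advancing time (a new reading comes with each control period).
- ctrl.camera(name): name is "side" or "top"; returns a dict with "img" (480x640x3 uint8, blue, green, red), "intrinsics" (3x3 intrinsics, pixels), "R" (3x3) and "t" (3): a world point X has camera coordinates R X + t. Camera axes: x right, y down, z forward; pixel columns grow to the right and rows downward; lengths in m; the calibration is good to about 2 mm. A picture is of the moment at which its call begins. There is no depth.
- ctrl.job_done(): hands the job in, once; it reports no verdict.
The state is a dict: "t": time; "joints": joint angles; "joint_vel": joint speeds; "tau": joint torques, N m; "tool_pos": TCP position; "tool_rot": TCP orientation; "force": force on the tool from outside, world axes, zero at the start; "wrist_torque": the same for the moment, N m; "width": finger opening in m.
Only numpy, scipy, OpenCV 4.12 (cv2) and the standard library are available. Lean on these libraries where they do the work, as an engineer would, in place of code of your own. Each camera call takes 0.05 s, during which the arm holds its last target.

## Task

Fit the red condenser saddle plate into the grey bracket: slide its two ears down into the slots, past the brass spring clips, until the plate sits flat on the seat and both clips have snapped back over the ears. Hold it as you start its ears into the slots rather than dropping it, never lean on it hard (well under 30 N on the bracket; a light hand's push is plenty), and leave the blue spare and everything else on the bench where it is. Let go when it is home.

Things in the scene. Friction and masses are not known exactly. Their poses are not given: they have to be found in the camera images.
- saddle: Condenser saddle plate to fit, lying flat on the bench: steel, 44 (x) x 90 (y) x 6 mm, with an ear 16 wide (x), 14 long (y), 6 mm thick on each y end (118 mm over the ears). On it a red rubber block 24 mm thick (x), 56 long (y), solid from 6 to 36 mm above the underside, horns to 52 mm. 0.19 to 0.29 kg. Same either way round (half turn). Origin: centre of the underside, z up.
- grip (a point): Middle of the red block, 29 mm above the plate's underside: grip here across the 24 mm thickness (along the plate's x). The steel plate's top is 23 mm below this point.
- ear_a (a point): middle of the underside of the ear on the saddle plate's +y end (52 mm from its centre)
- ear_b (a point): middle of the underside of the ear on its -y end
- bracket: Grey bracket bolted to the bench, base 75 (x) x 150 (y) x 4 mm, origin: centre of its underside. A tower 68 mm high at each y end (|y| 47 to 67 mm) has a slot, open at the top and towards the middle, for one ear. The saddle plate fits with its y along the bracket's y, either way round, centre over centre (play: 1 mm to +x, 2 mm either way in y; towards -x the clips give).
- mouth_a (a point): Centre of the +y slot's mouth, 68 mm above the bracket's underside, 52 mm from its centre. In the bracket's frame the slot has a rigid wall at x = +9 mm, bevelled out to +13 mm over its top 6 mm, a brass spring clip on the -x side, and an end wall at |y| = 61 mm, bevelled by 4 mm at the top.
- mouth_b (a point): the same for the -y slot
- seat_low (a point): Point 14 mm above the bracket's underside at its centre: the lowest setting of the aluminium seat between the towers, on which the plate ends up flat. Screws set the seat's real top by hand 0 to 18 mm above this point; it is not measured. The clips ride with the seat. Stiff rubber pads on it give 0.25 mm per 10 N.
- clip_a (a joint): Deflection (m) of the +y slot's spring clip: 0 free (nose at x = -5 mm), gives to -x up to 0.006, 2 N plus 0.4 N per mm. The ear meets it 24 to 27 mm above the seat, then is gripped (0.0015 to 0.004): the plate will not sink by its weight and needs a push of 2 to 15 N in all. Only under 2 mm above the seat does it snap in over the ear: under 0.001 when home.
- clip_b (a joint): the same for the clip in the -y slot
- spare: Spare saddle plate with a blue block, otherwise like the red one but with ears 34 mm wide: it does not fit this bracket. Leave alone. Origin: centre of its underside.
- beaker: glass beaker, 72 mm across, 95 mm high; leave alone
- bottle: amber bottle, 64 mm across, 140 mm high; leave alone
- corkring: cork flask ring, 100 mm across, 28 mm high; leave alone
- clamp: lab jaw clamp lying on the bench, red jaws, blue wing nut, about 220 mm long (x) and 56 mm high; origin on the bench under its boss; leave alone
- greenclip: green plastic joint clip, 40 mm across, 8 mm high; leave alone
- stopper: white stopper standing on its narrow end, 36 mm across, 36 mm high; leave alone
There are look-alikes about, which are no part of the job. Leave any green, purple or turquoise look-alike of the saddle alone.

How it is judged:
On the way, in this order (a step that is already met when the one before it is completed fails the run):
1. the red saddle plate is lifted off the bench, held by the fingers, underside over 30 mm up (height (world z) of saddle above 0.03 m and contact force between the fingers and saddle above 0.5 N), for 0.1 s.
2. both ears are in the slots (under 60 mm above the bracket's underside, plate centred within 5 mm and aligned within 0.06 rad), the fingers touching the plate (z of each of ear_a, ear_b in the frame of bracket below 0.06 m and horizontal distance between saddle and bracket below 0.005 m and angle between the y axis of saddle and the y axis of bracket, either way round below 0.06 rad and angle between saddle's own z axis and vertical below 0.4 rad and contact force between the fingers and saddle above 0.3 N), for 0.1 s.
At the end, for the whole second after the job is handed in: The red saddle plate is at rest, right way up in the bracket: centre within 5 mm of the bracket's, ears along the slots within 0.06 rad, both ears' undersides under 33.5 mm above the bracket's underside, flat within 0.02 rad, and both clips snapped back (under 1.2 mm) (z of each of ear_a, ear_b in the frame of bracket below 0.0335 m and horizontal distance between saddle and bracket below 0.005 m and angle between the y axis of saddle and the y axis of bracket, either way round below 0.06 rad and angle between saddle's own z axis and vertical below 0.4 rad and angle between the z axis of saddle and the z axis of bracket, either way round below 0.02 rad and value of joint each of clip_a, clip_b below 0.0012 m and linear speed of saddle below 0.01 m/s); the robot touches nothing.
It fails at once if the saddle plate or the fingers press on the bracket with more than 30 N (contact force between any of saddle, the fingers and bracket above 30 N).
It fails at once if the blue spare, beaker, bottle, cork ring, clamp, green clip or stopper is moved more than 25 mm (distance of any of spare, beaker, bottle, corkring, clamp, greenclip, stopper from where it was at the start of the episode above 0.025 m).
It also fails if it takes over 58 s, if anything falls off the work surface, if the arm or the gripper's body presses on something with over 40 N, if the wrist force passes 120 N, or if a joint passes its speed limit or range.

## Working session

There is one attempt and no reset: what is moved stays moved. The work goes in short steps, Python scripts to look and compute and a tool call to move; the robot and the scene stay as the last step left them, time stands still between calls to the robot, and variables do not carry over. Pictures are saved under pics/ and viewed, and the job is handed in when it is done.

Besides the shell and the picture viewer there is one more tool, called as name(argument=value, ...), one argument or row to a line, values as JSON. move_arm: Moves the arm, as the interface text tells. Its arguments: {"type":"object","properties":{"moves":{"type":"array"},"fingers":{"type":"number"}},"required":["moves"]}

```bash
ls; mkdir -p pics
python3 - <<'E'
from workcell import ctrl
import cv2,numpy as np
print(ctrl.pinch_z)
s=ctrl.state()
for k,v in s.items(): print(k,np.round(v,4).tolist())
for n in("side","top"):
    c=ctrl.camera(n); cv2.imwrite(f"pics/{n}0.png",c["img"])
    print(n,c["intrinsics"],c["R"],c["t"])
E
```

```text
pics
0.0188
t 0.0
joints [1.0974, 0.4916, 1.5595, -0.0, 1.0917, -0.1056]
joint_vel [0.0006, 0.0023, 0.0004, 0.0002, -0.0012, 0.0006]
tau [0.0029, -61.2658, -25.819, 0.0694, 0.0481, -0.0001]
tool_pos [0.2246, 0.5829, 0.1813]
tool_rot [[-0.9331, 0.3595, -0.0005], [0.3595, 0.9331, -0.001], [0.0001, -0.0012, -1.0]]
force [0.3861, 0.2123, -0.2961]
wrist_torque [0.0716, -0.0096, 0.0073]
width 0.0949
side [[442.58311738   0.         320.18835991]
 [  0.         442.58311738 237.1999863 ]
 [  0.           0.           1.        ]] [[ 0.99819762 -0.05857208  0.01306984]
 [-0.02739891 -0.6385534  -0.76908963]
 [ 0.05339297  0.76734533 -0.6390073 ]] [-0.58566841  0.08456432  1.04369815]
top [[579.62058955   0.         318.18186331]
 [  0.         579.62058955 236.00763215]
 [  0.           0.           1.        ]] [[ 0.00366853 -0.99995223  0.00905939]
 [-0.99661507 -0.00440002 -0.08209163]
 [ 0.08212757 -0.00872757 -0.99658361]] [0.00528061 0.61151819 1.42471176]
```

View pics/side0.png

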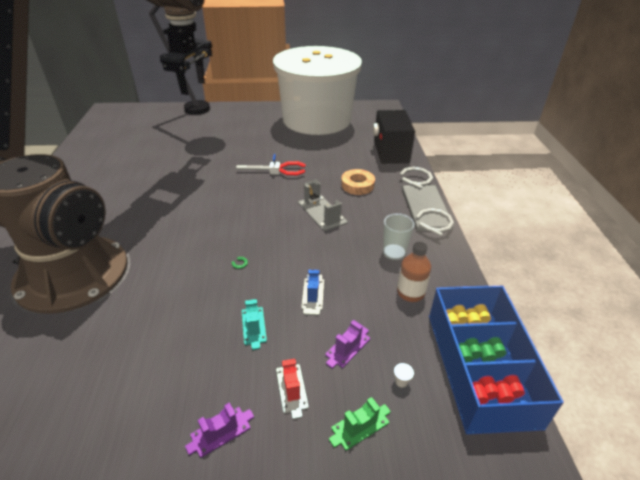

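View pics/top0.png

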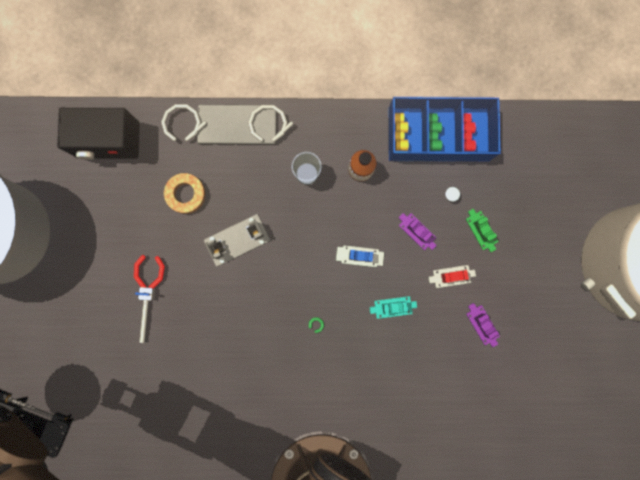

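The top view shows the red saddle at about (453,276) px, the bracket at about (237,240) px and the blue spare at about (360,257) px. I'll zoom in on the first two.

Run:
```python
import cv2,numpy as np
t=cv2.imread("pics/top0.png"); s=cv2.imread("pics/side0.png")
f=lambda im,x,y,w,h,k: cv2.resize(im[y:y+h,x:x+w],None,fx=k,fy=k,interpolation=cv2.INTER_CUBIC)
a=f(t,413,246,80,60,5); b=f(t,197,205,80,60,5)
c=f(s,252,355,80,60,5); d=f(s,285,172,80,60,5)
cv2.imwrite("pics/z0.png",np.vstack([np.hstack([a,b]),np.hstack([c,d])]))
```

```text
(no output)
```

View pics/z0.png

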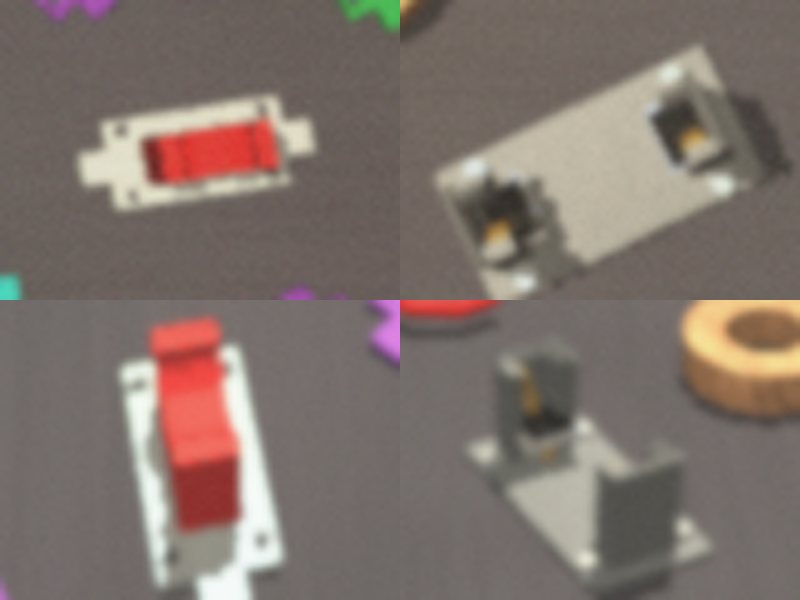

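```bash
cat > h.py <<'E'
import cv2,numpy as np,json
from scipy.optimize import minimize
S=4
def proj(c,X):
    X=np.atleast_2d(X); p=(c["R"]@X.T).T+c["t"]; p=(c["intrinsics"]@p.T).T
    return p[:,:2]/p[:,2:]
def ray(c,uv,z):
    K=np.array(c["intrinsics"]);R=np.array(c["R"]);t=np.array(c["t"])
    d=R.T@np.linalg.solve(K,[uv[0],uv[1],1]); o=-R.T@t
    return o+d*(z-o[2])/d[2]
def box(x0,x1,y0,y1,z0,z1):
    return np.array([[x,y,z] for x in(x0,x1) for y in(y0,y1) for z in(z0,z1)])/1000
SAD=[box(-22,22,-45,45,0,6),box(-8,8,-59,-45,0,6),box(-8,8,45,59,0,6),box(-12,12,-28,28,6,36),box(-12,12,-28,-18,36,52),box(-12,12,18,28,36,52)]
def place(B,x,y,z,yaw):
    c,s=np.cos(yaw),np.sin(yaw); return [b@np.array([[c,s,0],[-s,c,0],[0,0,1]])+[x,y,z] for b in B]
def sil(c,B,roi):
    x,y,w,h=roi; m=np.zeros((h*S,w*S),np.uint8)
    for b in B:
        p=(proj(c,b)-[x,y]+0.5)*S-0.5
        cv2.fillConvexPoly(m,cv2.convexHull(np.round(p*16).astype(np.int32)),255,shift=4)
    m=cv2.resize(m,(w,h),interpolation=cv2.INTER_AREA)
    return cv2.GaussianBlur(m,(0,0),0.7)/255.
E
python3 - <<'E'
import cv2,numpy as np
t=cv2.imread("pics/top0.png"); s=cv2.imread("pics/side0.png")
for im,pts in((t,[(453,276),(440,270),(435,278),(420,300),(237,240),(215,250),(225,260),(250,225),(260,232)]),(s,[(300,405),(280,375),(320,210),(332,215),(290,200)])):
    for p in pts: print(p,im[p[1],p[0]], cv2.cvtColor(im,cv2.COLOR_BGR2HSV)[p[1],p[0]])
E
```

```text
(453, 276) [ 57  63 222] [  1 190 222]
(440, 270) [190 213 218] [ 25  33 218]
(435, 278) [202 223 225] [ 27  26 225]
(420, 300) [ 91  97 105] [ 13  34 105]
(237, 240) [163 182 190] [ 21  36 190]
(215, 250) [ 59 102 129] [ 18 138 129]
(225, 260) [100 109 114] [ 19  31 114]
(250, 225) [ 94 104 108] [ 21  33 108]
(260, 232) [116 128 132] [ 23  31 132]
(300, 405) [242 244 237] [ 81   7 244]
(280, 375) [242 249 244] [ 51   7 249]
(320, 210) [172 187 187] [ 30  20 187]
(332, 215) [76 81 81] [30 16 81]
(290, 200) [109 109 117] [  0  17 117]
```

```bash
cat > fit0.py <<'E'
from h import *
from workcell import ctrl
cams={n:ctrl.camera(n) for n in("side","top")}
def soft(im):
    hsv=cv2.cvtColor(im,cv2.COLOR_BGR2HSV).astype(float)
    return np.clip(np.maximum((hsv[...,2]-115)/80,(hsv[...,1]-60)/80),0,1)
rois={"top":(413,252,76,48),"side":(262,350,54,72)}
p0=ray(cams["top"],(453,276),0.02); print("p0",p0)
def res(p,names,show=None):
    e=0;out=[]
    for n in names:
        c=cams[n];x,y,w,h=rois[n];o=soft(c["img"][y:y+h,x:x+w]);m=sil(c,place(SAD,p[0],p[1],0,p[2]),rois[n])
        e+=((o-m)**2).mean(); out.append(np.hstack([o,m,abs(o-m)]))
    if show:
        cv2.imwrite(show,cv2.resize((np.vstack([cv2.resize(q,(228,140)) for q in out])*255).astype(np.uint8),None,fx=3,fy=2))
    return e
def fit(names):
    best=None
    for y0 in(0.0,0.15,-0.15):
        r=minimize(lambda q:res([p0[0]+q[0]/100,p0[1]+q[1]/100,q[2]/10],names),[0,0,y0*10],method="Nelder-Mead",options=dict(initial_simplex=np.array([[0,0,y0*10],[.4,0,y0*10],[0,.4,y0*10],[0,0,y0*10+1]]),xatol=1e-3,fatol=1e-7))
        if best is None or r.fun<best.fun: best=r
    q=best.x; return np.array([p0[0]+q[0]/100,p0[1]+q[1]/100,q[2]/10]),best.fun
for N in(["top"],["side"],["top","side"]):
    p,f=fit(N);print(N,np.round(p,4),f)
res(p,["top","side"],"pics/fit0.png")
# blue spare check, tower
E
python3 fit0.py
```

```text
p0 [ 0.51303236 -0.32988978  0.02      ]
['top'] [ 0.5132 -0.3305  0.1578] 0.005009178628317297
['side'] [ 0.5142 -0.3264  0.1587] 0.026070457494214203
['top', 'side'] [ 0.5137 -0.327   0.1651] 0.03841262981999562
```

View pics/fit0.png

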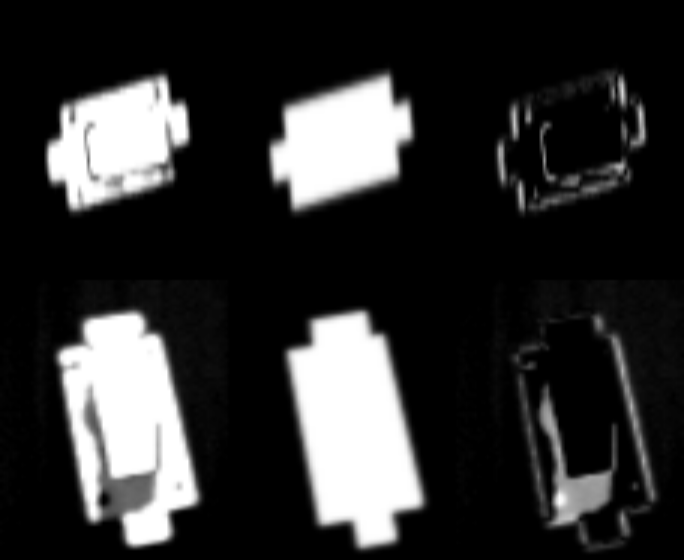

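```bash
cat > fitb.py <<'E'
from h import *
from workcell import ctrl
cams={n:ctrl.camera(n) for n in("side","top")}
roi=(195,205,85,66)
c=cams["top"];x,y,w,h=roi
V=c["img"][y:y+h,x:x+w].max(2).astype(float); o=np.clip((V-112)/50,0,1)
p0=ray(c,(237,240),0.004);print(p0)
def wt(p):
    B=place([box(-25,25,47,75,0,75),box(-25,25,-75,-47,0,75),box(-25,25,35,47,4,5),box(-25,25,-47,-35,4,5)],p[0],p[1],0,p[2])
    # shadow falls to image right/down: world -y,-x; exclude
    sh=place([box(-40,25,-47,-80,0,30),],p[0],p[1],0,p[2])
    m=sil(c,B,roi); m=np.maximum(m,sil(c,sh,roi))
    m2=np.roll(np.roll(m,6,1),4,0)
    return (np.maximum(m,m2)<0.05)
W=None
p=np.array([p0[0],p0[1],0.38])
# yaw guess by image: long axis from left-lower to right-upper
for it in range(3):
    yaw0=[0.38,0.45,0.52] if it==0 else [p[2]]
    best=None
    for yw in yaw0:
        W=wt([p[0],p[1],yw])
        f=lambda q:(((o-sil(c,place([box(-37.5,37.5,-75,75,0,4)],p[0]+q[0]/100,p[1]+q[1]/100,0,q[2]/10),roi))**2)*W).sum()/W.sum()
        s0=[0,0,yw*10]
        r=minimize(f,s0,method="Nelder-Mead",options=dict(initial_simplex=np.array([s0,[.4,0,s0[2]],[0,.4,s0[2]],[0,0,s0[2]+1]]),xatol=1e-3,fatol=1e-8))
        if best is None or r.fun<best.fun: best=r
    q=best.x;p=np.array([p[0]+q[0]/100,p[1]+q[1]/100,q[2]/10]);print(np.round(p,4),best.fun)
# overlay
rows=[]
for n,(x,y,w,h) in(("top",(192,202,90,68)),("side",(282,170,90,68))):
    c=cams[n];k=8;im=cv2.resize(c["img"][y:y+h,x:x+w],None,fx=k,fy=k,interpolation=cv2.INTER_CUBIC)
    def line(pts,col):
        P=place([np.array(pts)/1000],p[0],p[1],0,p[2])[0]; uv=((proj(c,P)-[x,y]+.5)*k).astype(int)
        cv2.polylines(im,[uv.reshape(-1,1,2)],True,col,1,cv2.LINE_AA)
    line([[-37.5,-75,4],[37.5,-75,4],[37.5,75,4],[-37.5,75,4]],(0,255,0))
    for s in(1,-1):
        line([[9,47*s,68],[9,61*s,68],[-8,61*s,68],[-8,47*s,68]],(0,0,255))
        line([[13,47*s,68],[13,65*s,68],[-8,65*s,68],[-8,47*s,68]],(255,0,255))
        line([[0,47*s,4],[0,67*s,4],[0,67*s,68],[0,47*s,68]],(255,255,0))
    cv2.imwrite(f"pics/br_{n}.png",im)
E
python3 fitb.py
```

```text
[0.60217647 0.21318956 0.004     ]
[0.6036 0.2156 0.4578] 0.0039044914745681525
[0.6036 0.2156 0.4574] 0.003846229639110692
[0.6036 0.2156 0.4566] 0.0038367510111856403
```

View pics/br_top.png

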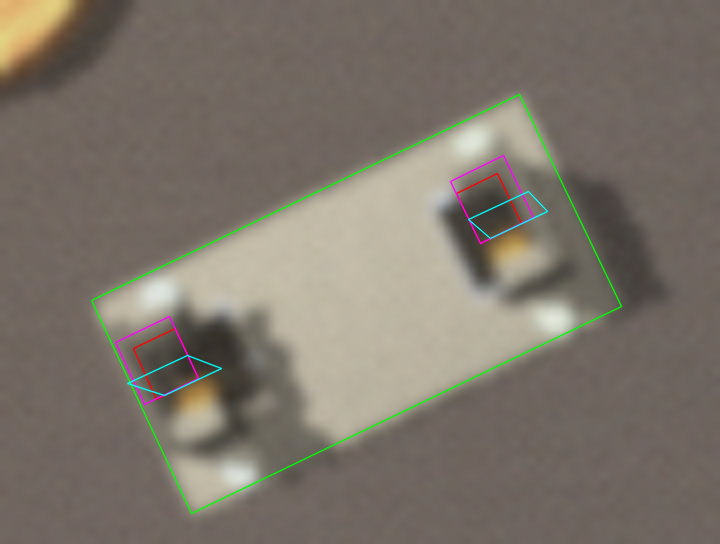

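View pics/br_side.png

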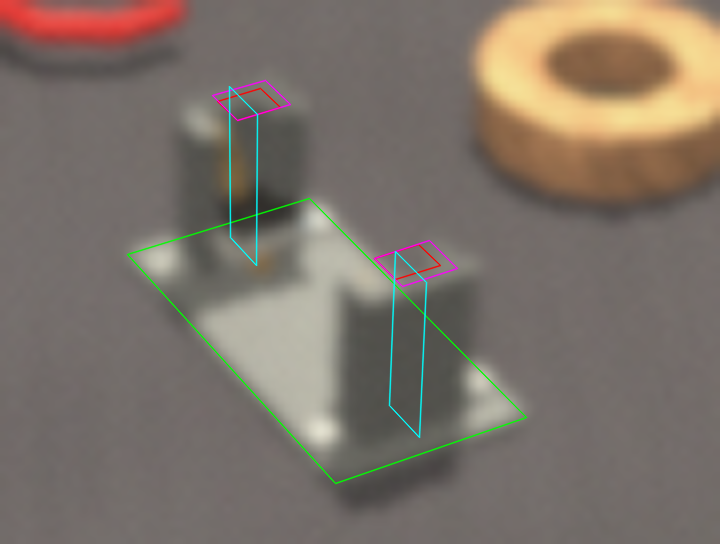

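The overlays agree with the base corners and the towers in both views. The bracket sits at (0.604, 0.216) with yaw 0.457, and its clips are on the -x side. I'll write a planner that gives rows in the tool frame.

```bash
cat > plan.py <<'E'
# usage: plan.py x y z yaw [n] : rows from measured pose; shift in axes at row start then turn
import sys,numpy as np
from workcell import ctrl
x,y,z,yaw=map(float,sys.argv[1:5]);n=int(sys.argv[5]) if len(sys.argv)>5 else 8
s=ctrl.state();p=np.array(s["tool_pos"]);R=np.array(s["tool_rot"])
y0=np.arctan2(R[1,1],R[0,1]);d=(np.array([x,y,z])-p)/n;dt=(yaw-y0)/n
print("t",s["t"],"pos",np.round(p,4),"yaw",round(y0,4),"F",np.round(s["force"],2),"w",round(s["width"],4),"tilt",np.round(R[:2,2],4))
for i in range(n):
    a=y0+i*dt; ya=np.array([np.cos(a),np.sin(a)]); xa=np.array([-np.sin(a),np.cos(a)])
    # x = y_tool x z_tool(down)
    xa=np.cross([ya[0],ya[1],0],[0,0,-1])[:2]
    print([round(100*float(d[:2]@xa),2),round(100*float(d[:2]@ya),2),round(-100*d[2],2),round(-np.degrees(dt),2)])
E
python3 plan.py 0.43 0.30 0.22 0.85
```

```text
t 0.3 pos [0.2247 0.5831 0.1818] yaw 1.203 F [-0.05  0.04  0.2 ] w 0.095 tilt [-0.0001 -0.0003]
[-3.67, -2.38, np.float64(-0.48), np.float64(2.53)]
[-3.77, -2.22, np.float64(-0.48), np.float64(2.53)]
[-3.86, -2.05, np.float64(-0.48), np.float64(2.53)]
[-3.95, -1.87, np.float64(-0.48), np.float64(2.53)]
[-4.03, -1.7, np.float64(-0.48), np.float64(2.53)]
[-4.1, -1.52, np.float64(-0.48), np.float64(2.53)]
[-4.16, -1.34, np.float64(-0.48), np.float64(2.53)]
[-4.22, -1.15, np.float64(-0.48), np.float64(2.53)]
```

move_arm(
  moves=[
    [[-3.7, -2.4, -0.5, 2.5], [-3.8, -2.2, -0.5, 2.5], [-3.9, -2.0, -0.5, 2.5], [-4.0, -1.9, -0.5, 2.5], [-4.0, -1.7, -0.5, 2.5], [-4.1, -1.5, -0.5, 2.5], [-4.2, -1.3, -0.5, 2.5], [-4.2, -1.2, -0.5, 2.5]],
  ],
  fingers=0.7,
)

```text
t: 1.1
tool_pos: [0.4328, 0.2985, 0.2223]
tool_rot: [[-0.753, 0.658, 0.0], [0.658, 0.753, 0.0], [-0.0, 0.0, -1.0]]
force: [1.0, 0.4, -0.3]
width: 0.0664
```

```bash
python3 plan.py 0.47 -0.02 0.22 0.5
```

```text
t 1.1 pos [0.4328 0.2985 0.2223] yaw 0.8521 F [ 1.01  0.42 -0.29] w 0.0664 tilt [0.0003 0.0002]
[-2.97, -2.69, np.float64(0.03), np.float64(2.52)]
[-3.09, -2.56, np.float64(0.03), np.float64(2.52)]
[-3.2, -2.42, np.float64(0.03), np.float64(2.52)]
[-3.3, -2.28, np.float64(0.03), np.float64(2.52)]
[-3.4, -2.13, np.float64(0.03), np.float64(2.52)]
[-3.49, -1.98, np.float64(0.03), np.float64(2.52)]
[-3.57, -1.82, np.float64(0.03), np.float64(2.52)]
[-3.65, -1.66, np.float64(0.03), np.float64(2.52)]
```

move_arm(
  moves=[
    [[-3.0, -2.7, 0, 2.5], [-3.1, -2.6, 0, 2.5], [-3.2, -2.4, 0, 2.5], [-3.3, -2.3, 0, 2.5], [-3.4, -2.1, 0, 2.5], [-3.5, -2.0, 0, 2.5], [-3.6, -1.8, 0, 2.5], [-3.6, -1.7, 0, 2.5]],
  ],
)

```text
t: 1.9
tool_pos: [0.47, -0.0207, 0.2221]
tool_rot: [[-0.482, 0.876, 0.0], [0.876, 0.482, 0.0], [-0.0, 0.0, -1.0]]
force: [0.4, -0.0, 0.3]
width: 0.0666
```

```bash
python3 plan.py 0.5135 -0.329 0.12 0.16
```

```text
t 1.9 pos [ 0.47   -0.0207  0.2221] yaw 0.503 F [ 0.44 -0.04  0.28] w 0.0666 tilt [0.0005 0.    ]
[-3.64, -1.38, np.float64(1.28), np.float64(2.46)]
[-3.69, -1.22, np.float64(1.28), np.float64(2.46)]
[-3.74, -1.06, np.float64(1.28), np.float64(2.46)]
[-3.79, -0.9, np.float64(1.28), np.float64(2.46)]
[-3.82, -0.74, np.float64(1.28), np.float64(2.46)]
[-3.85, -0.57, np.float64(1.28), np.float64(2.46)]
[-3.87, -0.41, np.float64(1.28), np.float64(2.46)]
[-3.88, -0.24, np.float64(1.28), np.float64(2.46)]
```

move_arm(
  moves=[
    [[-3.6, -1.4, 1.3, 2.5], [-3.7, -1.2, 1.3, 2.5], [-3.7, -1.1, 1.3, 2.5], [-3.8, -0.9, 1.3, 2.5], [-3.8, -0.7, 1.3, 2.5], [-3.9, -0.6, 1.3, 2.4], [-3.9, -0.4, 1.3, 2.4], [-3.9, -0.2, 1.2, 2.4]],
  ],
)

```text
t: 2.7
tool_pos: [0.5137, -0.3292, 0.1182]
tool_rot: [[-0.158, 0.987, -0.0], [0.987, 0.158, 0.0], [0.0, -0.0, -1.0]]
force: [0.2, 1.3, 0.1]
width: 0.0664
```

```bash
python3 plan.py 0.5135 -0.329 0.012 0.16;python3 - <<'E'
from workcell import ctrl
import cv2,numpy as np
f=lambda im,x,y,w,h,k: cv2.resize(im[y:y+h,x:x+w],None,fx=k,fy=k,interpolation=cv2.INTER_CUBIC)
a=f(ctrl.camera("top")["img"],403,226,100,100,4)
b=f(ctrl.camera("side")["img"],240,330,100,100,4)
cv2.imwrite("pics/g1.png",np.hstack([a,b]))
E
```

```text
t 2.7 pos [ 0.5137 -0.3292  0.1182] yaw 0.1591 F [0.24 1.3  0.1 ] w 0.0664 tilt [-0.0001  0.0002]
[0.0, -0.0, np.float64(1.33), np.float64(-0.01)]
[0.0, -0.0, np.float64(1.33), np.float64(-0.01)]
[0.0, -0.0, np.float64(1.33), np.float64(-0.01)]
[0.0, -0.0, np.float64(1.33), np.float64(-0.01)]
[0.0, -0.0, np.float64(1.33), np.float64(-0.01)]
[0.0, -0.0, np.float64(1.33), np.float64(-0.01)]
[0.0, -0.0, np.float64(1.33), np.float64(-0.01)]
[0.0, -0.0, np.float64(1.33), np.float64(-0.01)]
```

View pics/g1.png

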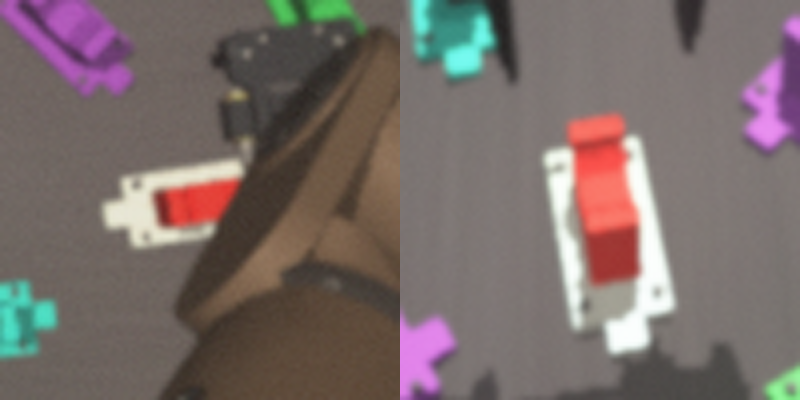

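The side view shows the fingers straddling the red block. The saddle hasn't moved, so I'll go down.

move_arm(
  moves=[
    [[0, 0, 1.5, 0], [0, 0, 1.5, 0], [0, 0, 1.5, 0], [0, 0, 1.5, 0], [0, 0, 1.5, 0], [0, 0, 1.5, 0], [0, 0, 1.2, 0], [0, 0, 0.4, 0]],
  ],
)

```text
t: 3.6
tool_pos: [0.5134, -0.3269, 0.0119]
tool_rot: [[-0.161, 0.987, -0.001], [0.987, 0.161, 0.001], [0.001, -0.001, -1.0]]
force: [-0.6, -0.4, -0.1]
width: 0.0665
```

Run:
```python
from workcell import ctrl
import cv2,numpy as np
f=lambda im,x,y,w,h,k: cv2.resize(im[y:y+h,x:x+w],None,fx=k,fy=k,interpolation=cv2.INTER_CUBIC)
a=f(ctrl.camera("top")["img"],403,226,100,100,4)
b=f(ctrl.camera("side")["img"],240,330,100,100,4)
cv2.imwrite("pics/g2.png",np.hstack([a,b]))
```

```text
(no output)
```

View pics/g2.png

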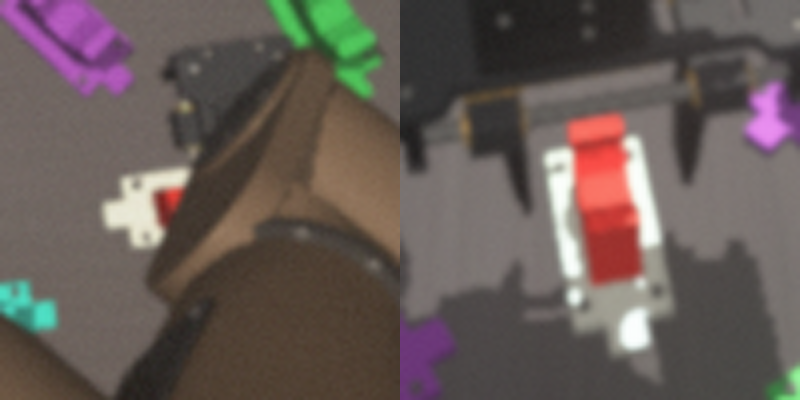

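Run:
```python
from h import *
from workcell import ctrl
c=ctrl.camera("side")
for uv in((272,382.5),(312,375)): print(ray(c,uv,0.012))
s=ctrl.state();print(s["tool_pos"])
p=np.array([.5132,-.3305,0]);
for d in (.033,-.033):
  y=np.array(s["tool_rot"])[:,1]; print(proj(c,np.array(s["tool_pos"])+d*y))
```

```text
[ 0.47881868 -0.32152092  0.012     ]
[ 0.55305967 -0.30950844  0.012     ]
[ 0.51389695 -0.32741738  0.01314126]
[[308.73793873 380.7968132 ]]
[[273.19324303 387.56352771]]
```

move_arm(
  moves=[
    [[0, 0, 0, 0], [0, 0, 0, 0], [0, 0, 0, 0], [0, 0, 0, 0], [0, 0, 0, 0], [0, 0, 0, 0], [0, 0, 0, 0], [0, 0, 0, 0]],
  ],
  fingers=0,
)

```text
t: 4.55
tool_pos: [0.5138, -0.3275, 0.0129]
tool_rot: [[-0.16, 0.987, -0.0], [0.987, 0.16, 0.0], [0.0, 0.0, -1.0]]
force: [0.6, 1.0, -0.3]
width: 0.0083
```

Run:
```python
from workcell import ctrl
import cv2,numpy as np
print(ctrl.state()["width"])
f=lambda im,x,y,w,h,k: cv2.resize(im[y:y+h,x:x+w],None,fx=k,fy=k,interpolation=cv2.INTER_CUBIC)
a=f(ctrl.camera("top")["img"],403,226,100,100,4)
b=f(ctrl.camera("side")["img"],240,330,100,100,4)
cv2.imwrite("pics/g3.png",np.hstack([a,b]))
```

```text
0.008326789994447366
```

View pics/g3.png

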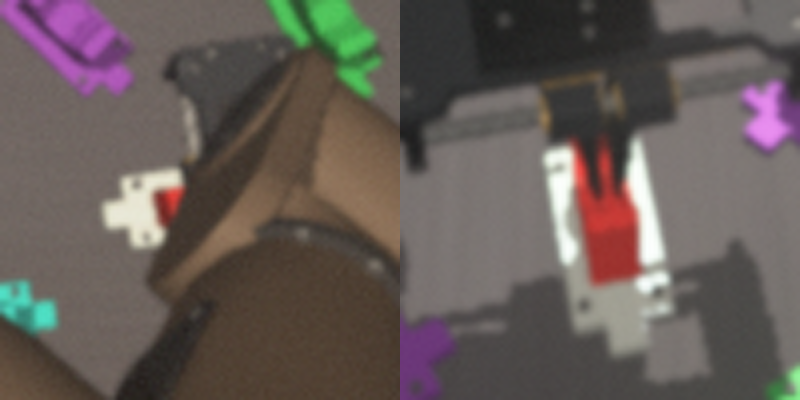

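Run:
```python
from h import *
from workcell import ctrl
c=ctrl.camera("side")
y=np.array([.987,.16,0])
for P in([.5137,-.328,.1182],):
  for d in (.033,-.033): print(proj(c,np.array(P)+d*y))
for z in(.0129,.03,.04,.05): print(z,proj(c,[.5138,-.3275,z]))
s=ctrl.state();print(s)
b=cv2.resize(c["img"][340:420,250:350],None,fx=8,fy=7.5,interpolation=cv2.INTER_CUBIC);cv2.imwrite("pics/g4.png",b)
```

```text
[[308.41988395 346.2757007 ]]
[[269.61656506 353.10059629]]
0.0129 [[291.0438262  384.27189893]]
0.03 [[290.76961565 379.00928241]]
0.04 [[290.60576239 375.86463005]]
0.05 [[290.43925126 372.66896822]]
{'t': 4.7, 'joints': array([-6.75849822e-01,  6.75363602e-01,  1.74555246e+00,  1.41071057e-04,
        7.20756865e-01, -8.36997088e-01]), 'joint_vel': array([-0.00029464, -0.0005618 , -0.00038622, -0.00200602, -0.00063298,
       -0.00065519]), 'tau': array([ 1.01102800e-03, -6.47891092e+01, -1.78404772e+01,  1.89618644e-02,
        8.59859562e-02,  1.29864929e-04]), 'tool_pos': array([ 0.51376674, -0.32744403,  0.01286936]), 'tool_rot': array([[-1.60346095e-01,  9.87060854e-01, -4.38695374e-06],
       [ 9.87060847e-01,  1.60346094e-01,  1.22850087e-04],
       [ 1.21963942e-04,  1.53683414e-05, -9.99999992e-01]]), 'force': array([1.20610937, 0.23582378, 0.32078162]), 'wrist_torque': array([-0.09369819,  0.08950584,  0.01117164]), 'width': 0.0010497597729504818}
```

View pics/g4.png

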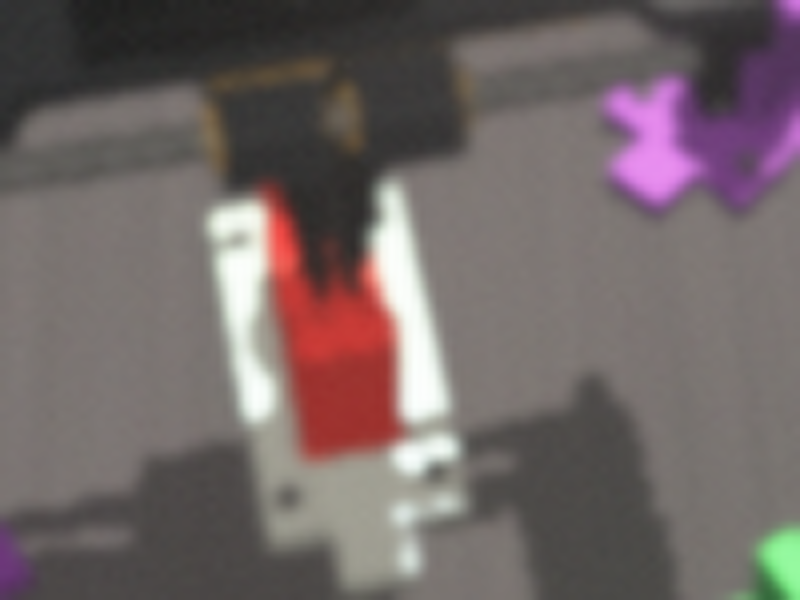

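The fingers shut to 1 mm, so they didn't take the block. In the side view the tips show about 5 px higher, around row 379, than the reported TCP projects to (row 384). That suggests the tips are really above the block top. I'll compare the true tip height with the reported z using a gentle probe.

move_arm(
  moves=[
    [[0, 0, 0.1, 0], [0, 0, 0.1, 0], [0, 0, 0.1, 0], [0, 0, 0, 0], [0, 0, 0, 0], [0, 0, 0, 0], [0, 0, 0, 0], [0, 0, 0, 0]],
  ],
)

```text
t: 5.5
tool_pos: [0.5138, -0.3275, 0.0099]
tool_rot: [[-0.16, 0.987, 0.0], [0.987, 0.16, 0.0], [0.0, 0.0, -1.0]]
force: [0.3, 0.7, 0.4]
width: 0.0005
```

Run:
```python
from workcell import ctrl
s=ctrl.state(); print(s["tool_pos"],s["force"],s["wrist_torque"],s["width"])
```

```text
[ 0.51377704 -0.32745066  0.00992049] [0.25687077 0.66233584 0.36947111] [-0.11226313  0.03518492  0.03199439] 0.000492880447223747
```

move_arm(
  moves=[
    [[0, 0, 0.1, 0], [0, 0, 0.1, 0], [0, 0, 0.1, 0], [0, 0, 0, 0], [0, 0, 0, 0], [0, 0, 0, 0], [0, 0, 0, 0], [0, 0, 0, 0]],
  ],
)

```text
t: 6.3
tool_pos: [0.5138, -0.3275, 0.0069]
tool_rot: [[-0.16, 0.987, 0.0], [0.987, 0.16, 0.0], [-0.0, 0.0, -1.0]]
force: [-0.2, -0.4, -0.4]
width: 0.0006
```

Run:
```python
from workcell import ctrl
import cv2
s=ctrl.state(); print(s["tool_pos"],s["force"],s["wrist_torque"],s["width"])
c=ctrl.camera("side")
b=cv2.resize(c["img"][340:420,250:350],None,fx=8,fy=7.5,interpolation=cv2.INTER_CUBIC);cv2.imwrite("pics/g5.png",b)
cv2.imwrite("pics/g5s.png",c["img"])
```

```text
[ 0.51381403 -0.327493    0.00694167] [-0.23566324 -0.39430603 -0.37156953] [-0.09654999  0.06467109  0.09250795] 0.00057914263417527
```

View pics/g5.png

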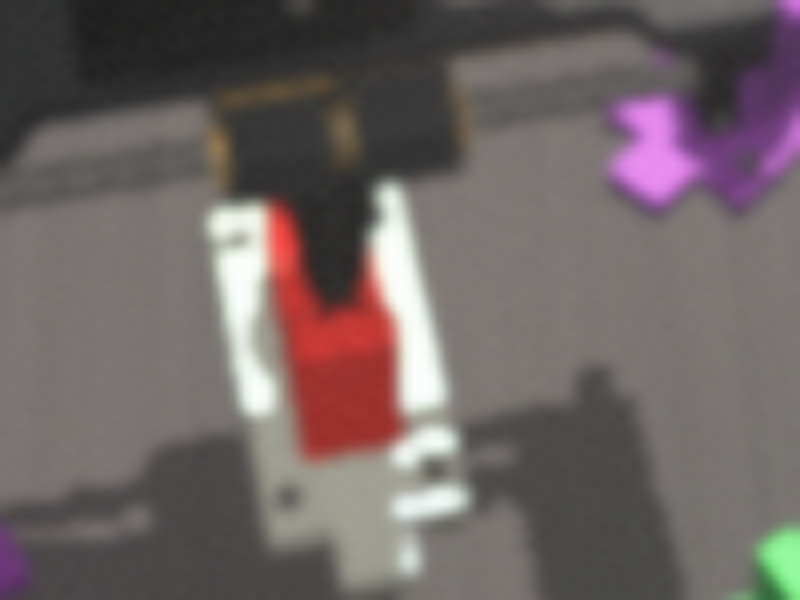

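View pics/g5s.png

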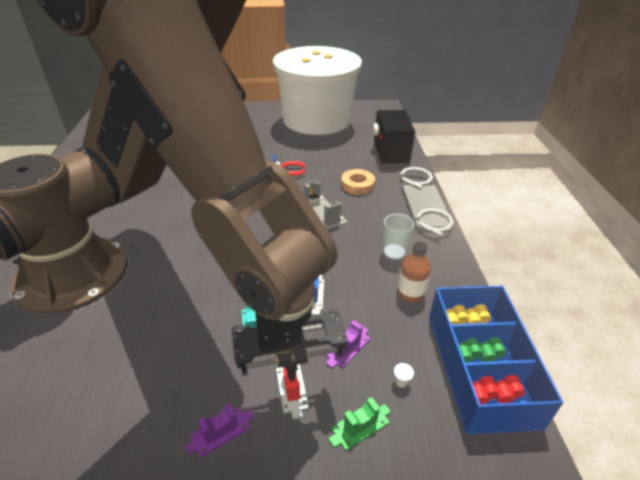

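move_arm(
  moves=[
    [[0, 0, 0.1, 0], [0, 0, 0.1, 0], [0, 0, 0.1, 0], [0, 0, 0, 0], [0, 0, 0, 0], [0, 0, 0, 0], [0, 0, 0, 0], [0, 0, 0, 0]],
  ],
)

```text
t: 7.15
tool_pos: [0.5138, -0.3275, 0.0039]
tool_rot: [[-0.16, 0.987, 0.0], [0.987, 0.16, 0.0], [0.0, 0.0, -1.0]]
force: [-0.2, 0.1, -0.0]
width: 0.0002
```

Run:
```python
from workcell import ctrl
s=ctrl.state(); print(s["tool_pos"],s["force"],s["wrist_torque"],s["width"])
```

```text
[ 0.51378275 -0.32745271  0.00390519] [-0.17077718  0.07373791 -0.04479433] [-0.08437722  0.06539127 -0.08717462] 0.0001518936027626234
```

Run:
```python
from h import *
from workcell import ctrl
c=ctrl.camera("side"); t=ctrl.camera("top")
cv2.imwrite("pics/s6.png",cv2.resize(c["img"][290:420,210:370],None,fx=5,fy=4.6,interpolation=cv2.INTER_CUBIC))
cv2.imwrite("pics/t6.png",cv2.resize(t["img"][180:420,360:640],None,fx=2.8,fy=2.5,interpolation=cv2.INTER_CUBIC))
ya=np.array([.987,.16,0]);xa=np.array([-.16,.987,0])
T=np.array([.5138,-.3275,.0039])
for dz in(0,.033):
  for n,P in(("tip",T),("pinch",T+[0,0,.0188]),("bodyF L",T+[0,0,.0778]-.09*ya-.0375*xa),("bodyF R",T+[0,0,.0778]+.09*ya-.0375*xa),("bodyB L",T+[0,0,.0778]-.09*ya+.0375*xa)):
    print(dz,n,proj(c,P+[0,0,dz]).round(1),proj(t,P+[0,0,dz]).round(1))
print("base",proj(t,[0,0,0]),proj(c,[0,0,0]))
```

```text
0 tip [[291.2 387. ]] [[450.5 275.8]]
0 pinch [[290.9 381.3]] [[452.3 275.7]]
0 bodyF L [[239.3 391.2]] [[480.3 310.2]]
0 bodyF R [[345.6 371.2]] [[466.9 235.9]]
0 bodyB L [[235.9 353.5]] [[449.4 315.2]]
0.033 tip [[290.7 376.8]] [[453.7 275.6]]
0.033 pinch [[290.3 370.8]] [[455.5 275.5]]
0.033 bodyF L [[237.2 379.9]] [[484.4 310.9]]
0.033 bodyF R [[346.6 359.7]] [[470.6 234.8]]
0.033 bodyB L [[233.8 341.9]] [[452.7 316. ]]
base [[320.3301921  484.79376992]] [[ 71.83403155 273.05972384]]
```

View pics/s6.png

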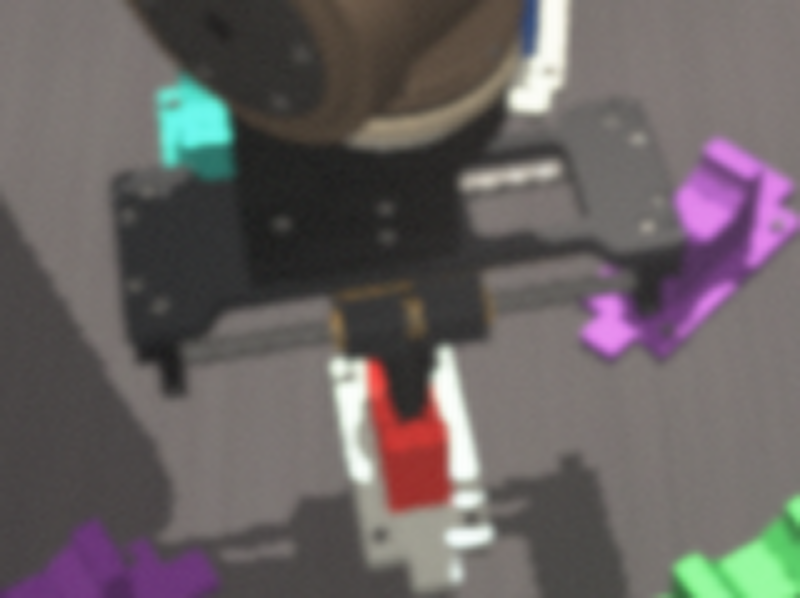

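View pics/t6.png

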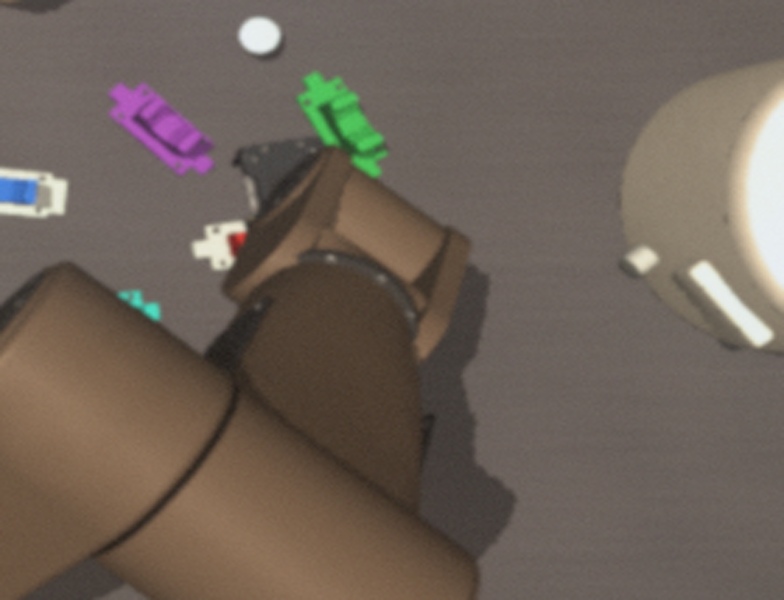

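move_arm(
  moves=[
    [[0, 0, 0.1, 0], [0, 0, 0.1, 0], [0, 0, 0.1, 0], [0, 0, 0.1, 0], [0, 0, 0, 0], [0, 0, 0, 0], [0, 0, 0, 0], [0, 0, 0, 0]],
  ],
)

```text
t: 8.05
tool_pos: [0.5139, -0.3276, 0.0034]
tool_rot: [[-0.161, 0.987, 0.001], [0.987, 0.161, -0.001], [-0.001, 0.001, -1.0]]
force: [-9.9, 7.1, 39.6]
width: 0.0004
```

Run:
```python
from workcell import ctrl
import cv2
s=ctrl.state(); print(s["tool_pos"],s["force"],s["wrist_torque"],s["width"])
c=ctrl.camera("side")
b=cv2.resize(c["img"][340:420,250:350],None,fx=8,fy=7.5,interpolation=cv2.INTER_CUBIC);cv2.imwrite("pics/g7.png",b)
```

```text
[ 0.51394016 -0.32759772  0.00344319] [-9.85046462  7.1495857  39.57911597] [1.28752112 2.03085326 0.02400473] 0.0003779860214639873
```

View pics/g7.png

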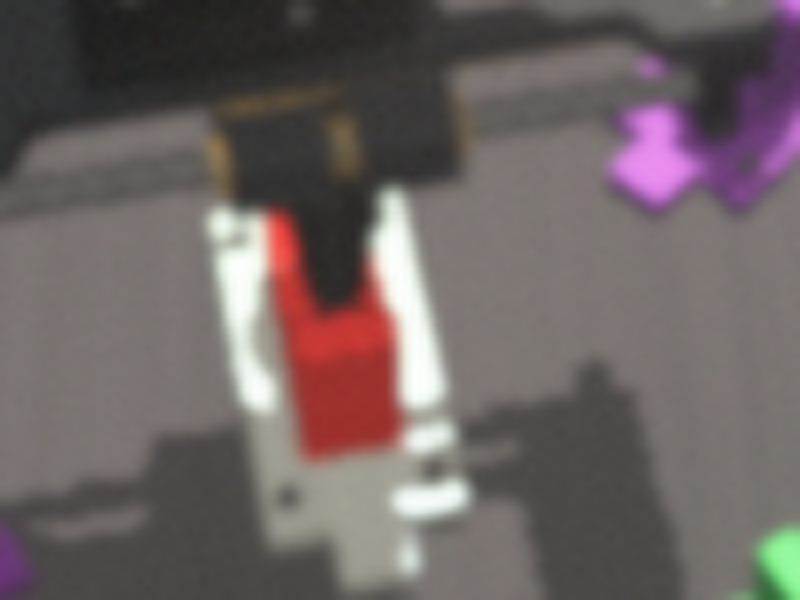

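Contact came at reported z of about 0.0037, on the tool axis. I'll back off at once and then work out what it touched.

move_arm(
  moves=[
    [[0, 0, -0.4, 0], [0, 0, -0.6, 0], [0, 0, -1, 0], [0, 0, -1, 0], [0, 0, -1, 0], [0, 0, -1, 0], [0, 0, -1, 0], [0, 0, 0, 0]],
  ],
  fingers=1,
)

```text
t: 8.9
tool_pos: [0.5143, -0.3279, 0.0615]
tool_rot: [[-0.16, 0.987, 0.002], [0.987, 0.16, -0.001], [-0.002, 0.002, -1.0]]
force: [0.2, 0.1, -0.2]
width: 0.0589
```

Run:
```python
from h import *
from workcell import ctrl
s=ctrl.state(); print(s["tool_pos"],s["force"],s["width"])
c=ctrl.camera("side"); cv2.imwrite("pics/g8s.png",c["img"])
b=cv2.resize(c["img"][320:420,235:355],None,fx=6.6,fy=6,interpolation=cv2.INTER_CUBIC);cv2.imwrite("pics/g8.png",b)
for yy in(-28,-18,18,28):
  for z in(6,36,52):
    P=place([np.array([[-12,yy,z],[12,yy,z]])/1000],.5132,-.329,0,.16)[0]; print(yy,z,proj(c,P).round(1).tolist(), ((proj(c,P)-[235,320]+.5)*[6.6,6]).round().tolist())
```

```text
[ 0.51433814 -0.32789241  0.06152231] [ 0.17895525  0.10383135 -0.23610432] 0.05892835496052004
-28 6 [[286.8, 402.1], [300.0, 399.5]] [[345.0, 496.0], [432.0, 480.0]]
-28 36 [[286.2, 393.0], [299.8, 390.4]] [[341.0, 441.0], [431.0, 425.0]]
-28 52 [[285.9, 388.0], [299.6, 385.3]] [[339.0, 411.0], [430.0, 395.0]]
-18 6 [[285.9, 397.1], [299.0, 394.6]] [[339.0, 466.0], [426.0, 450.0]]
-18 36 [[285.3, 388.0], [298.7, 385.4]] [[335.0, 411.0], [424.0, 395.0]]
-18 52 [[285.0, 382.9], [298.6, 380.3]] [[333.0, 380.0], [423.0, 365.0]]
18 6 [[282.9, 379.8], [295.5, 377.5]] [[319.0, 362.0], [403.0, 348.0]]
18 36 [[282.2, 370.6], [295.2, 368.2]] [[315.0, 306.0], [400.0, 292.0]]
18 52 [[281.8, 365.4], [295.0, 363.1]] [[312.0, 276.0], [399.0, 261.0]]
28 6 [[282.1, 375.2], [294.6, 372.9]] [[314.0, 334.0], [397.0, 320.0]]
28 36 [[281.4, 365.9], [294.2, 363.6]] [[309.0, 279.0], [394.0, 265.0]]
28 52 [[281.0, 360.8], [294.0, 358.5]] [[307.0, 248.0], [393.0, 234.0]]
```

View pics/g8.png

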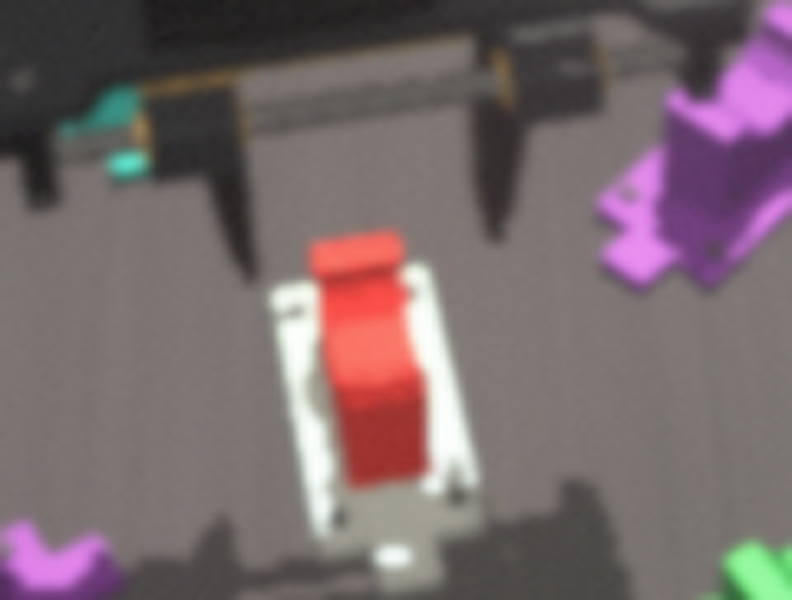

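Run:
```python
from h import *
from workcell import ctrl
c=ctrl.camera("side")
for lab,T,obs in(("now",[.5143,-.3279,.0615],(291.1,362.9)),("g1",[.5137,-.3285,.1182],(289.8,346.3)),("g2",[.5136,-.3272,.0125],(292,378.8)),("contact",[.5139,-.3276,.0036],(291.9,381.3))):
  T=np.array(T)
  for o in([0,0,0],[0,0,.0188],[0,0,.032],[0,-.012,.032]): print(lab,o,proj(c,T+o).round(1),"obs(bias corr)",obs[0],obs[1]+2)
```

```text
now [0, 0, 0] [[290.5 369.1]] obs(bias corr) 291.1 364.9
now [0, 0, 0.0188] [[290.2 362.8]] obs(bias corr) 291.1 364.9
now [0, 0, 0.032] [[290.  358.3]] obs(bias corr) 291.1 364.9
now [0, -0.012, 0.032] [[290.  364.3]] obs(bias corr) 291.1 364.9
g1 [0, 0, 0] [[289.2 349.9]] obs(bias corr) 289.8 348.3
g1 [0, 0, 0.0188] [[288.8 343. ]] obs(bias corr) 289.8 348.3
g1 [0, 0, 0.032] [[288.5 338. ]] obs(bias corr) 289.8 348.3
g1 [0, -0.012, 0.032] [[288.6 344.1]] obs(bias corr) 289.8 348.3
g2 [0, 0, 0] [[290.9 384.3]] obs(bias corr) 292 380.8
g2 [0, 0, 0.0188] [[290.6 378.5]] obs(bias corr) 292 380.8
g2 [0, 0, 0.032] [[290.4 374.3]] obs(bias corr) 292 380.8
g2 [0, -0.012, 0.032] [[290.5 380.2]] obs(bias corr) 292 380.8
contact [0, 0, 0] [[291.2 387.1]] obs(bias corr) 291.9 383.3
contact [0, 0, 0.0188] [[290.9 381.4]] obs(bias corr) 291.9 383.3
contact [0, 0, 0.032] [[290.7 377.3]] obs(bias corr) 291.9 383.3
contact [0, -0.012, 0.032] [[290.8 383.2]] obs(bias corr) 291.9 383.3
```

```bash
python3 - <<'E'
from h import *
from workcell import ctrl
t=ctrl.camera("top")
for uv in((405,272),(429,275),(384,260),(435,248),(418,305)): print(uv,ray(t,uv,0.0).round(3))
E
python3 plan.py 0.52 -0.215 0.05 0.16 | head -3
```

```text
(405, 272) [ 0.523 -0.213  0.   ]
(429, 275) [ 0.516 -0.274  0.   ]
(384, 260) [ 0.553 -0.16   0.   ]
(435, 248) [ 0.584 -0.29   0.   ]
(418, 305) [ 0.44  -0.245  0.   ]
t 9.05 pos [ 0.5136 -0.3273  0.0597] yaw 0.161 F [ 0.93 -0.46 -0.36] w 0.0713 tilt [-0.0002  0.0003]
[1.37, 0.3, np.float64(0.12), np.float64(0.01)]
[1.37, 0.3, np.float64(0.12), np.float64(0.01)]
```

move_arm(
  moves=[
    [[0, 0, -1, 0], [2.2, 0.5, -0.5, 0], [2.2, 0.5, 0, 0], [2.2, 0.5, 0, 0], [2.2, 0.5, 0.5, 0], [2.2, 0.4, 1, 0], [0, 0, 2, 0], [0, 0, 1.5, 0]],
  ],
  fingers=0,
)

```text
t: 9.85
tool_pos: [0.5199, -0.2143, 0.0246]
tool_rot: [[-0.162, 0.987, -0.0], [0.987, 0.162, 0.0], [0.0, -0.0, -1.0]]
force: [0.4, -1.1, -0.2]
width: 0.0178
```

Run:
```python
from workcell import ctrl
import cv2
s=ctrl.state(); print(s["tool_pos"],s["force"],s["width"])
c=ctrl.camera("side")
b=cv2.resize(c["img"][270:380,235:355],None,fx=6.6,fy=5.4,interpolation=cv2.INTER_CUBIC);cv2.imwrite("pics/g9.png",b)
```

```text
[ 0.51989764 -0.21428424  0.02458329] [ 0.38145982 -1.12483854 -0.15836581] 0.017835484061784028
```

View pics/g9.png

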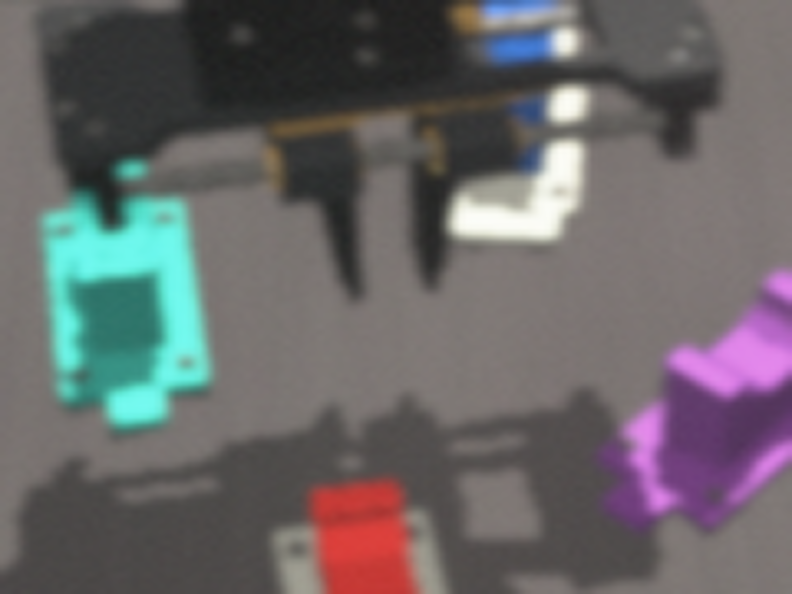

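The finger shadows on the bench are visible here, at crop (330,410) and (405,400), with the tips at (355,298) and (430,285). Tip and shadow should meet where the tip touches the bench, so I'll lower and look again.

move_arm(
  moves=[
    [[0, 0, 0.5, 0], [0, 0, 0.5, 0], [0, 0, 0.4, 0], [0, 0, 0, 0], [0, 0, 0, 0], [0, 0, 0, 0], [0, 0, 0, 0], [0, 0, 0, 0]],
  ],
  fingers=0.2,
)

```text
t: 10.7
tool_pos: [0.5199, -0.2151, 0.0111]
tool_rot: [[-0.16, 0.987, 0.0], [0.987, 0.16, -0.0], [-0.0, 0.0, -1.0]]
force: [0.4, -0.1, -0.0]
width: 0.0185
```

Run:
```python
from workcell import ctrl
import cv2
s=ctrl.state(); print(s["tool_pos"],s["force"],s["width"])
c=ctrl.camera("side")
b=cv2.resize(c["img"][270:380,235:355],None,fx=6.6,fy=5.4,interpolation=cv2.INTER_CUBIC);cv2.imwrite("pics/g10.png",b)
```

```text
[ 0.51990637 -0.21509315  0.01108816] [ 0.43941227 -0.14093901 -0.0313906 ] 0.018517802351230624
```

View pics/g10.png

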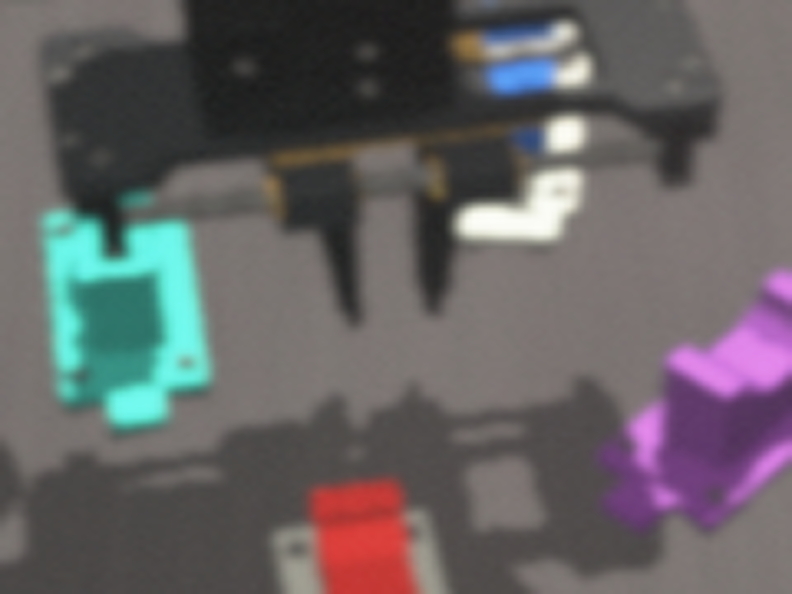

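move_arm(
  moves=[
    [[0, 0, 0.3, 0], [0, 0, 0.3, 0], [0, 0, 0.3, 0], [0, 0, 0.3, 0], [0, 0, 0, 0], [0, 0, 0, 0], [0, 0, 0, 0], [0, 0, 0, 0]],
  ],
)

```text
t: 11.55
tool_pos: [0.5199, -0.2151, -0.001]
tool_rot: [[-0.16, 0.987, 0.0], [0.987, 0.16, -0.0], [-0.0, 0.0, -1.0]]
force: [-0.2, 0.4, 0.7]
width: 0.0191
```

Run:
```python
from workcell import ctrl
import cv2
s=ctrl.state(); print(s["tool_pos"],s["force"],s["width"])
c=ctrl.camera("side")
b=cv2.resize(c["img"][270:380,235:355],None,fx=6.6,fy=5.4,interpolation=cv2.INTER_CUBIC);cv2.imwrite("pics/g11.png",b)
```

```text
[ 0.51988341 -0.21508072 -0.0009792 ] [-0.19725042  0.43361575  0.66397158] 0.01908151769706575
```

View pics/g11.png

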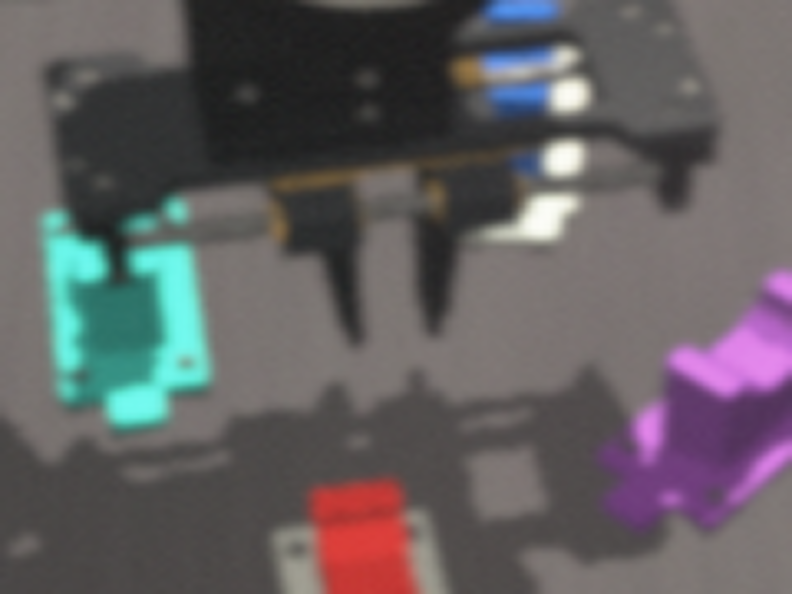

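move_arm(
  moves=[
    [[0, 0, 0.2, 0], [0, 0, 0.2, 0], [0, 0, 0.2, 0], [0, 0, 0.1, 0], [0, 0, 0, 0], [0, 0, 0, 0], [0, 0, 0, 0], [0, 0, 0, 0]],
  ],
)

```text
t: 12.4
tool_pos: [0.5199, -0.2151, -0.008]
tool_rot: [[-0.16, 0.987, 0.0], [0.987, 0.16, 0.0], [-0.0, 0.0, -1.0]]
force: [0.2, 0.4, 0.5]
width: 0.0189
```

Run:
```python
from workcell import ctrl
import cv2
s=ctrl.state(); print(s["tool_pos"],s["force"],s["width"])
c=ctrl.camera("side")
b=cv2.resize(c["img"][270:380,235:355],None,fx=6.6,fy=5.4,interpolation=cv2.INTER_CUBIC);cv2.imwrite("pics/g12.png",b)
```

```text
[ 0.51987247 -0.21505371 -0.00802855] [0.16042435 0.35004489 0.51798675] 0.018936178178541617
```

View pics/g12.png

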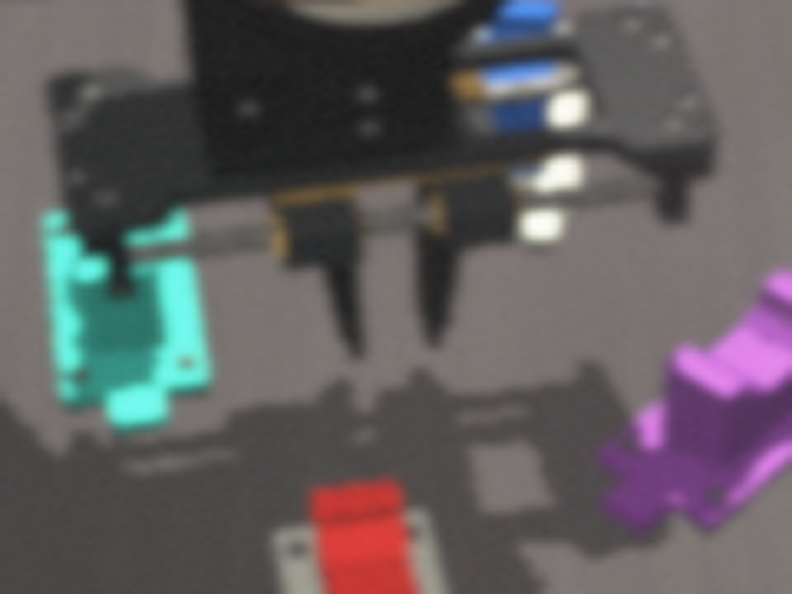

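move_arm(
  moves=[
    [[0, 0, 0.1, 0], [0, 0, 0.1, 0], [0, 0, 0.1, 0], [0, 0, 0.1, 0], [0, 0, 0, 0], [0, 0, 0, 0], [0, 0, 0, 0], [0, 0, 0, 0]],
  ],
)

```text
t: 13.25
tool_pos: [0.5198, -0.2151, -0.0121]
tool_rot: [[-0.16, 0.987, 0.0], [0.987, 0.16, 0.0], [0.0, 0.0, -1.0]]
force: [-0.2, -1.0, 0.6]
width: 0.0189
```

move_arm(
  moves=[
    [[0, 0, 0.1, 0], [0, 0, 0.1, 0], [0, 0, 0.1, 0], [0, 0, 0.1, 0], [0, 0, 0, 0], [0, 0, 0, 0], [0, 0, 0, 0], [0, 0, 0, 0]],
  ],
)

```text
t: 14.05
tool_pos: [0.5199, -0.2151, -0.0161]
tool_rot: [[-0.16, 0.987, 0.0], [0.987, 0.16, 0.0], [0.0, 0.0, -1.0]]
force: [-0.9, 0.4, -0.2]
width: 0.0189
```

Run:
```python
from workcell import ctrl
import cv2
s=ctrl.state(); print(s["tool_pos"],s["force"],s["width"])
c=ctrl.camera("side")
b=cv2.resize(c["img"][270:380,235:355],None,fx=6.6,fy=5.4,interpolation=cv2.INTER_CUBIC);cv2.imwrite("pics/g13.png",b)
```

```text
[ 0.51985357 -0.21506752 -0.01605196] [-0.88159008  0.41107885 -0.23664467] 0.018925781934326022
```

View pics/g13.png

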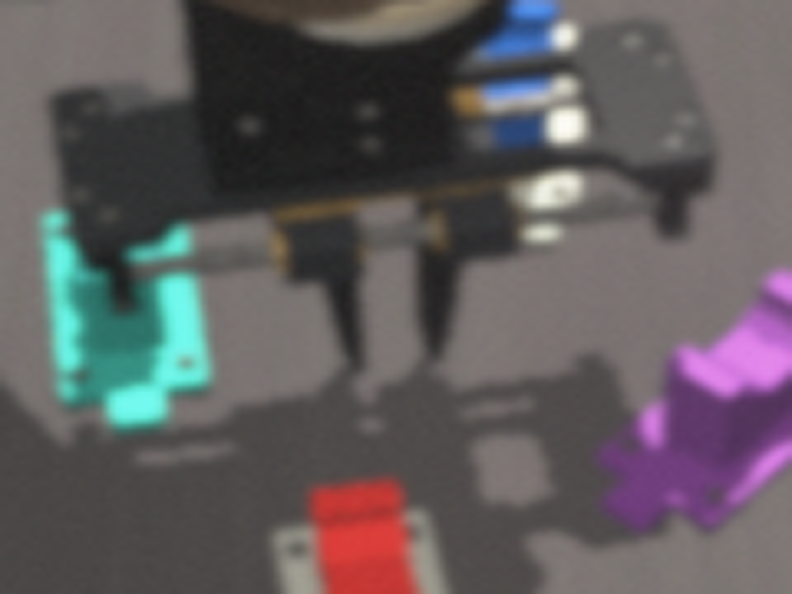

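move_arm(
  moves=[
    [[0, 0, 0.1, 0], [0, 0, 0.1, 0], [0, 0, 0.1, 0], [0, 0, 0, 0], [0, 0, 0, 0], [0, 0, 0, 0], [0, 0, 0, 0], [0, 0, 0, 0]],
  ],
)

```text
t: 14.9
tool_pos: [0.5198, -0.215, -0.019]
tool_rot: [[-0.16, 0.987, 0.0], [0.987, 0.16, 0.0], [0.0, 0.0, -1.0]]
force: [-0.5, 0.4, 0.1]
width: 0.0193
```

move_arm(
  moves=[
    [[0, 0, 0.1, 0], [0, 0, 0.1, 0], [0, 0, 0.1, 0], [0, 0, 0, 0], [0, 0, 0, 0], [0, 0, 0, 0], [0, 0, 0, 0], [0, 0, 0, 0]],
  ],
)

```text
t: 15.7
tool_pos: [0.5198, -0.215, -0.0221]
tool_rot: [[-0.16, 0.987, 0.0], [0.987, 0.16, 0.0], [0.0, 0.0, -1.0]]
force: [-0.3, -0.7, -0.2]
width: 0.0192
```

Run:
```python
from workcell import ctrl
import cv2
s=ctrl.state(); print(s["tool_pos"],s["force"],s["width"])
c=ctrl.camera("side")
b=cv2.resize(c["img"][270:380,235:355],None,fx=6.6,fy=5.4,interpolation=cv2.INTER_CUBIC);cv2.imwrite("pics/g14.png",b)
```

```text
[ 0.5198246  -0.2150492  -0.02207219] [-0.32594668 -0.70073868 -0.23673695] 0.019156805382997657
```

View pics/g14.png

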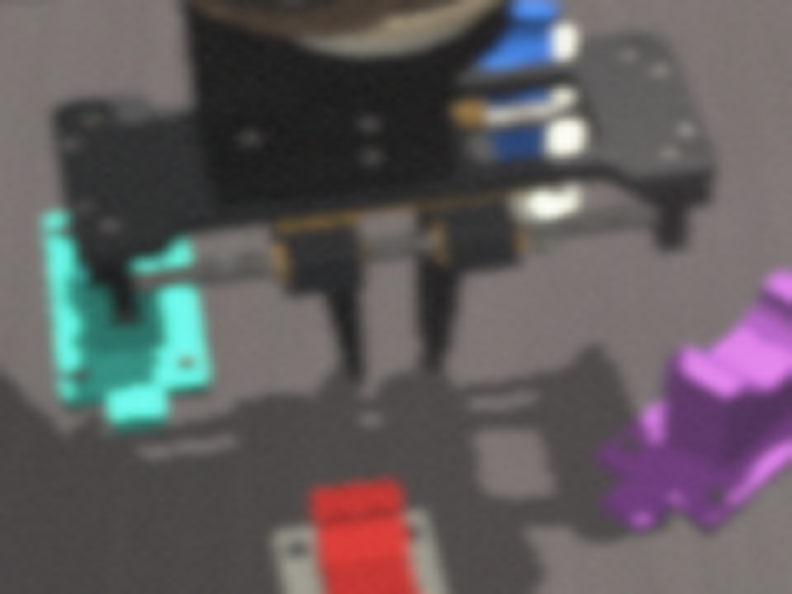

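move_arm(
  moves=[
    [[0, 0, 0.2, 0], [0, 0, 0.1, 0], [0, 0, 0.1, 0], [0, 0, 0.1, 0], [0, 0, 0.1, 0], [0, 0, 0, 0], [0, 0, 0, 0], [0, 0, 0, 0]],
  ],
)

```text
t: 16.55
tool_pos: [0.5198, -0.215, -0.0281]
tool_rot: [[-0.16, 0.987, 0.0], [0.987, 0.16, 0.0], [0.0, 0.0, -1.0]]
force: [0.8, 0.4, 0.2]
width: 0.019
```

Run:
```python
from h import *
from workcell import ctrl
c=ctrl.camera("side")
b=cv2.resize(c["img"][310:370,255:335],None,fx=10,fy=10,interpolation=cv2.INTER_CUBIC);cv2.imwrite("pics/g15.png",b)
for y in(-.205,-.215,-.225,-.235): print(y,proj(c,[.5198,y,.004]).round(1), ((proj(c,[.5198,y,.004])-[255,310]+.5)*10).round())
```

```text
-0.205 [[293.6 333.4]] [[391. 239.]]
-0.215 [[293.7 337.3]] [[392. 278.]]
-0.225 [[293.7 341.4]] [[392. 319.]]
-0.235 [[293.8 345.4]] [[393. 359.]]
```

View pics/g15.png

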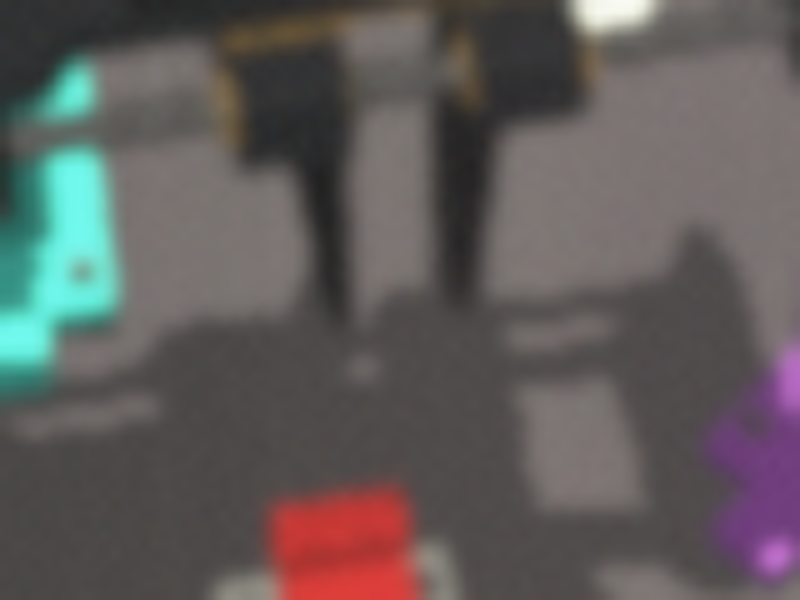

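The bench wasn't touched at reported z of -0.028. Together with the contact on the block top, that puts the real tips about 32 mm above the reported TCP. Sideways the reading agrees with the camera, since the visible tip corner is the near edge of the 20 mm pad. To grip I'll go to reported z of about -0.021, which puts the real tip at about 0.011.

move_arm(
  moves=[
    [[0, 0, -3, 0], [0, 0, -3, 0], [-2.8, -0.6, 0, 0], [-2.8, -0.6, 0, 0], [-2.8, -0.6, 0, 0], [-2.7, -0.6, 0, 0], [0, 0, 0, 0], [0, 0, 0, 0]],
  ],
  fingers=0.75,
)

```text
t: 17.4
tool_pos: [0.5136, -0.3285, 0.0317]
tool_rot: [[-0.159, 0.987, -0.0], [0.987, 0.159, 0.001], [0.001, -0.0, -1.0]]
force: [0.2, 1.3, 0.5]
width: 0.071
```

move_arm(
  moves=[
    [[0, 0, 1, 0], [0, 0, 1, 0], [0, 0, 1, 0], [0, 0, 0.8, 0], [0, 0, 0.8, 0], [0, 0, 0.6, 0], [0, 0, 0, 0], [0, 0, 0, 0]],
  ],
)

```text
t: 18.2
tool_pos: [0.514, -0.3285, -0.0201]
tool_rot: [[-0.16, 0.987, 0.0], [0.987, 0.16, 0.0], [0.0, 0.0, -1.0]]
force: [-0.8, 0.6, -0.6]
width: 0.0715
```

Run:
```python
from workcell import ctrl
import cv2
s=ctrl.state(); print(s["tool_pos"],s["force"],s["width"])
c=ctrl.camera("side")
b=cv2.resize(c["img"][320:420,235:355],None,fx=6.6,fy=6,interpolation=cv2.INTER_CUBIC);cv2.imwrite("pics/g16.png",b)
```

```text
[ 0.51400273 -0.32851104 -0.02009191] [-0.84017103  0.57460645 -0.57894406] 0.07150352179840243
```

View pics/g16.png

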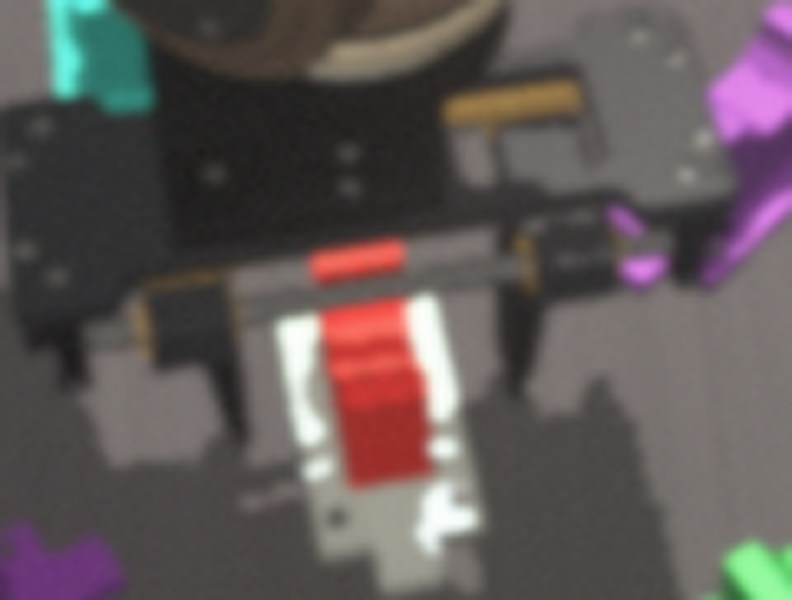

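The fingers now straddle the block, with tips at crop (240,440) and (515,390). I'll close.

move_arm(
  moves=[
    [[0, 0, 0, 0], [0, 0, 0, 0], [0, 0, 0, 0], [0, 0, 0, 0], [0, 0, 0, 0], [0, 0, 0, 0], [0, 0, 0, 0], [0, 0, 0, 0]],
  ],
  fingers=0,
)

```text
t: 19.05
tool_pos: [0.5139, -0.3285, -0.0201]
tool_rot: [[-0.16, 0.987, -0.0], [0.987, 0.16, 0.0], [0.0, 0.0, -1.0]]
force: [-1.0, -0.3, 0.5]
width: 0.0236
```

Gripped, with a width of 23.6 mm. Now I'll lift.

move_arm(
  moves=[
    [[0, 0, -1, 0], [0, 0, -2, 0], [0, 0, -3, 0], [0, 0, -3, 0], [0.5, 0, -1, 0], [2, 0.5, -0.5, 0], [3, 0.8, 0, 0], [4, 1, 0, 0]],
  ],
)

```text
t: 19.85
tool_pos: [0.5207, -0.2294, 0.084]
tool_rot: [[-0.159, 0.987, -0.001], [0.987, 0.159, 0.001], [0.001, -0.001, -1.0]]
force: [1.8, 0.8, -2.8]
width: 0.0236
```

```bash
python3 plan.py 0.590 0.14 0.087 0.42
python3 - <<'E'
from h import *
from workcell import ctrl
c=ctrl.camera("side")
b=cv2.resize(c["img"][270:400,230:390],None,fx=5,fy=4.6,interpolation=cv2.INTER_CUBIC);cv2.imwrite("pics/h1.png",b)
E
```

```text
t 19.85 pos [ 0.5207 -0.2294  0.084 ] yaw 0.1595 F [ 1.78  0.81 -2.82] w 0.0236 tilt [-0.0011  0.0008]
[4.42, 1.59, np.float64(-0.04), np.float64(-1.87)]
[4.37, 1.73, np.float64(-0.04), np.float64(-1.87)]
[4.31, 1.87, np.float64(-0.04), np.float64(-1.87)]
[4.25, 2.01, np.float64(-0.04), np.float64(-1.87)]
[4.18, 2.15, np.float64(-0.04), np.float64(-1.87)]
[4.11, 2.28, np.float64(-0.04), np.float64(-1.87)]
[4.03, 2.42, np.float64(-0.04), np.float64(-1.87)]
[3.95, 2.55, np.float64(-0.04), np.float64(-1.87)]
```

View pics/h1.png

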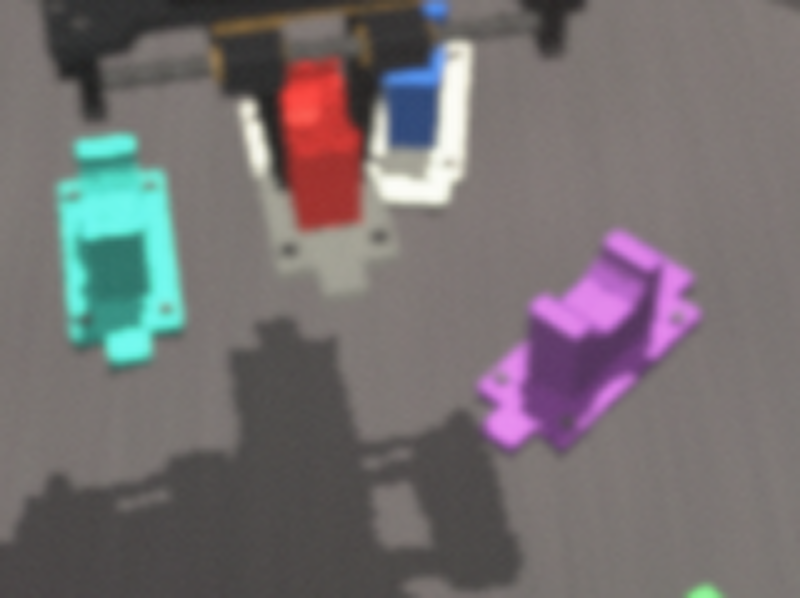

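The plate is held level and the load reads 2.8 N. I'll move on towards the bracket.

move_arm(
  moves=[
    [[4.4, 1.6, 0, -1.9], [4.4, 1.7, 0, -1.9], [4.3, 1.9, 0, -1.9], [4.2, 2.0, 0, -1.9], [4.2, 2.2, 0, -1.9], [4.1, 2.3, 0, -1.9], [4.0, 2.4, 0, -1.9], [3.9, 2.5, 0, -1.9]],
  ],
)

```text
t: 20.7
tool_pos: [0.5882, 0.1406, 0.0838]
tool_rot: [[-0.415, 0.91, -0.002], [0.91, 0.415, -0.0], [0.001, -0.002, -1.0]]
force: [1.1, -0.4, -2.4]
width: 0.0239
```

```bash
python3 plan.py 0.6036 0.2156 0.095 0.4566 6
```

```text
t 20.7 pos [0.5882 0.1406 0.0838] yaw 0.4284 F [ 1.1  -0.37 -2.36] w 0.0239 tilt [-0.0022 -0.0001]
[1.03, 0.75, np.float64(-0.19), np.float64(-0.27)]
[1.03, 0.76, np.float64(-0.19), np.float64(-0.27)]
[1.02, 0.76, np.float64(-0.19), np.float64(-0.27)]
[1.02, 0.77, np.float64(-0.19), np.float64(-0.27)]
[1.02, 0.77, np.float64(-0.19), np.float64(-0.27)]
[1.01, 0.78, np.float64(-0.19), np.float64(-0.27)]
```

move_arm(
  moves=[
    [[1.0, 0.8, -0.2, -0.3], [1.0, 0.8, -0.2, -0.3], [1.0, 0.8, -0.2, -0.3], [1.0, 0.8, -0.2, -0.3], [1.0, 0.7, -0.2, -0.2], [1.0, 0.7, 0, -0.2], [0, 0, 0, 0], [0, 0, 0, 0]],
  ],
)

```text
t: 21.5
tool_pos: [0.6057, 0.2114, 0.0948]
tool_rot: [[-0.439, 0.898, -0.0], [0.898, 0.439, -0.0], [0.0, -0.0, -1.0]]
force: [0.5, -0.2, -2.1]
width: 0.0241
```

```bash
cat > look.py <<'E'
import sys
from h import *
from workcell import ctrl
tag=sys.argv[1]
s=ctrl.state();p=np.array(s["tool_pos"]);R=np.array(s["tool_rot"]);yaw=np.arctan2(R[1,1],R[0,1])
print(s["t"],p.round(4),round(yaw,4),np.array(s["force"]).round(1),s["width"])
c=ctrl.camera("side");t=ctrl.camera("top")
B=[.6036,.2156,.4566]
def draw(c,roi,k,name):
    x,y,w,h=roi;im=cv2.resize(c["img"][y:y+h,x:x+w],None,fx=k,fy=k,interpolation=cv2.INTER_CUBIC)
    def line(pts,pose,col):
        P=place([np.array(pts)/1000],*pose)[0];uv=((proj(c,P)-[x,y]+.5)*k).astype(int);cv2.polylines(im,[uv.reshape(-1,1,2)],True,col,1,cv2.LINE_AA)
    bp=(B[0],B[1],0,B[2])
    line([[-37.5,-75,4],[37.5,-75,4],[37.5,75,4],[-37.5,75,4]],bp,(0,255,0))
    for sg in(1,-1): line([[9,47*sg,68],[9,61*sg,68],[-8,61*sg,68],[-8,47*sg,68]],bp,(0,0,255))
    sp=(p[0],p[1],p[2]+.020,yaw)
    line([[-22,-45,0],[-8,-45,0],[-8,-59,0],[8,-59,0],[8,-45,0],[22,-45,0],[22,45,0],[8,45,0],[8,59,0],[-8,59,0],[-8,45,0],[-22,45,0]],sp,(255,255,0))
    line([[-12,-28,52],[12,-28,52],[12,-28,6],[-12,-28,6]],sp,(255,0,255))
    cv2.imwrite(f"pics/{name}_{tag}.png",im)
draw(c,(265,145,110,90),7,"side"); draw(t,(175,190,110,90),7,"top")
E
python3 look.py a
```

```text
21.5 [0.6057 0.2114 0.0948] 0.4545 [ 0.5 -0.2 -2.1] 0.02408308230088442
```

View pics/side_a.png

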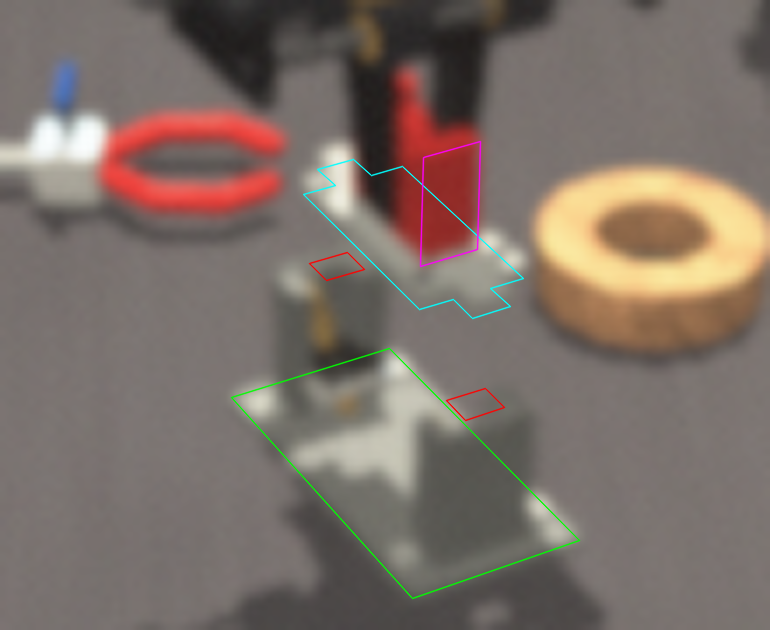

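View pics/top_a.png

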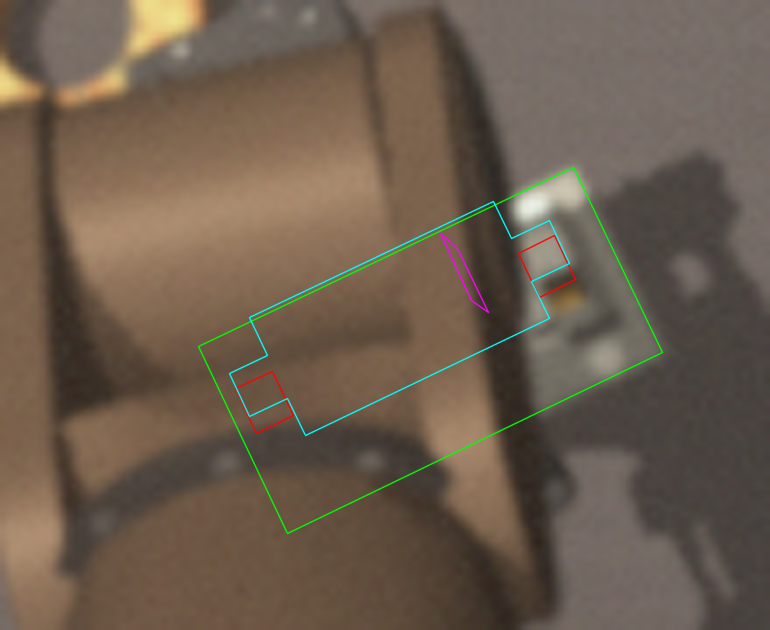

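```bash
cat > zt.py <<'E'
import sys
from h import *
from workcell import ctrl
tag=sys.argv[1]
s=ctrl.state();p=np.array(s["tool_pos"]);R=np.array(s["tool_rot"]);yaw=np.arctan2(R[1,1],R[0,1])
print(s["t"],p.round(4),round(yaw,4),np.array(s["force"]).round(1))
out=[]
for n,roi in(("top",(240,205,40,50)),("side",(295,165,50,50))):
    c=ctrl.camera(n)
    x,y,w,h=roi;k=8 if n=="side" else 10;k2=(400/w,500/h)
    im=cv2.resize(c["img"][y:y+h,x:x+w],(400,500),interpolation=cv2.INTER_CUBIC);o=im.copy()
    def line(pts,pose,col):
        P=place([np.array(pts)/1000],*pose)[0];uv=((proj(c,P)-[x,y]+.5)*k2).astype(int);cv2.polylines(o,[uv.reshape(-1,1,2)],True,col,1,cv2.LINE_AA)
    for sg in(1,-1): line([[9,47*sg,68],[9,61*sg,68],[-8,61*sg,68],[-8,47*sg,68]],(.6036,.2156,0,.4566),(0,0,255))
    line([[-37.5,-75,4],[37.5,-75,4],[37.5,75,4],[-37.5,75,4]],(.6036,.2156,0,.4566),(0,255,0))
    sp=(p[0],p[1],p[2]+.020,yaw)
    for z,col in((0,(255,255,0)),(6,(255,0,255))): line([[-22,-45,z],[-8,-45,z],[-8,-59,z],[8,-59,z],[8,-45,z],[22,-45,z]],sp,col)
    cv2.imwrite(f"pics/z{n}_{tag}.png",np.hstack([im,o]))
E
python3 zt.py a
```

```text
21.6 [0.6057 0.211  0.0948] 0.4539 [ 0.7 -0.2 -2.5]
```

View pics/ztop_a.png

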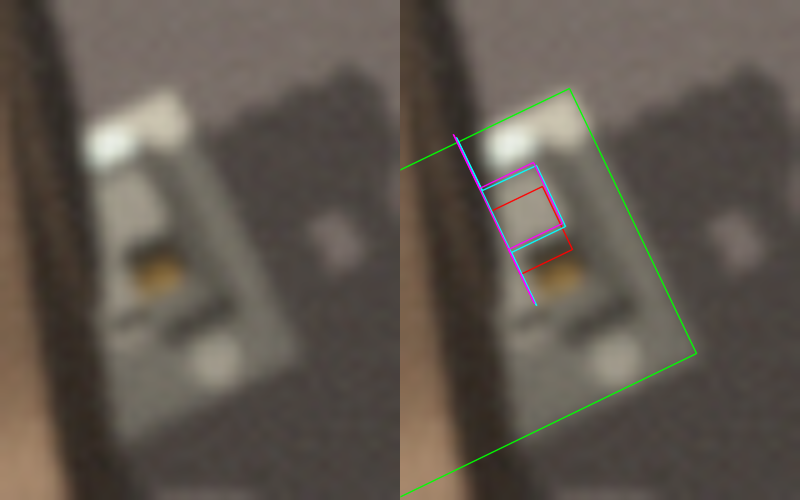

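View pics/zside_a.png

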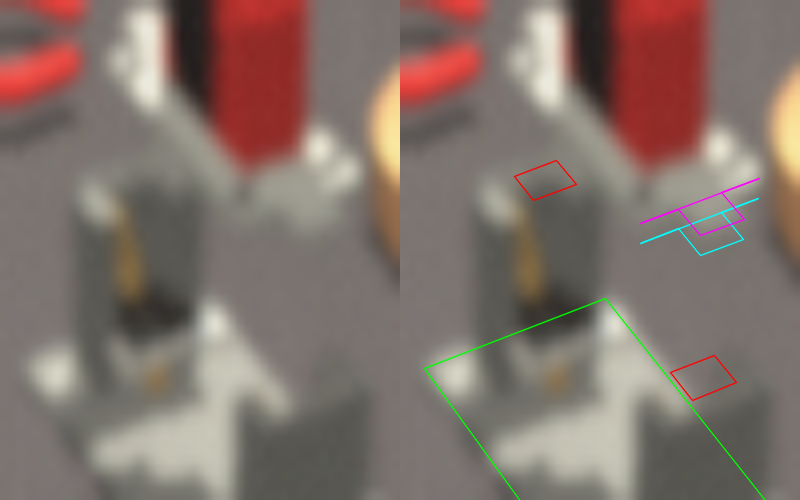

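The predicted ear outline matches the real ear in the top view to within about 1 mm. I'll shift +5 mm along tool x, then go down to just above the mouths.

move_arm(
  moves=[
    [[0.3, 0, 0.5, 0], [0.2, 0, 0.7, -0.2], [0, 0, 0.8, 0], [0, 0, 0.7, 0], [0, 0, 0.5, 0], [0, 0, 0.4, 0], [0, 0, 0, 0], [0, 0, 0, 0]],
  ],
)

```text
t: 22.5
tool_pos: [0.6037, 0.216, 0.059]
tool_rot: [[-0.442, 0.897, 0.0], [0.897, 0.442, 0.0], [-0.0, 0.0, -1.0]]
force: [0.3, -0.1, -1.5]
width: 0.0238
```

```bash
python3 zt.py b
```

```text
22.5 [0.6037 0.216  0.059 ] 0.4578 [ 0.3 -0.1 -1.5]
```

View pics/ztop_b.png

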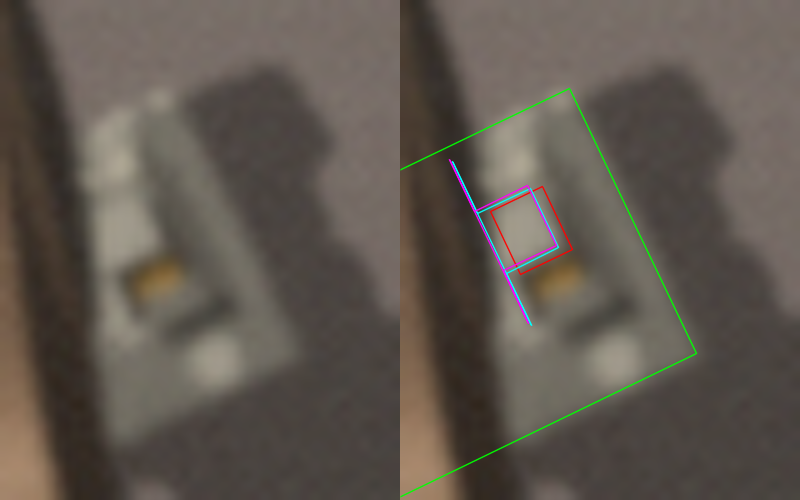

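View pics/zside_b.png

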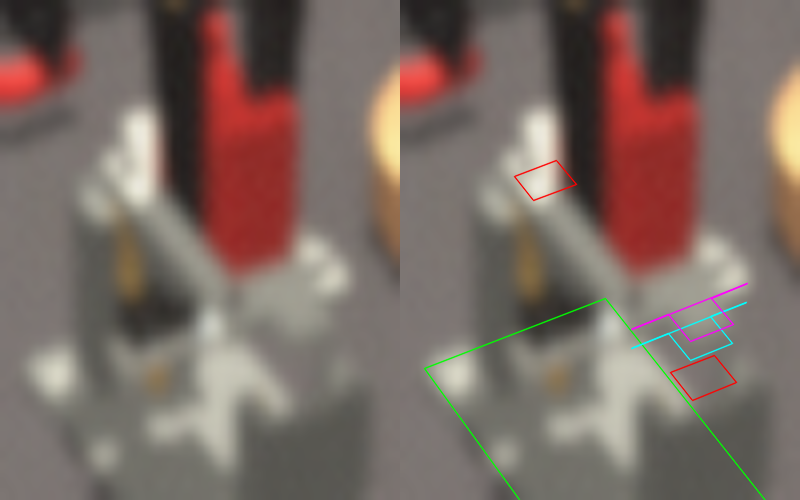

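The ear patch sits inside the slot outline, about 1 mm towards -y, which the bevel covers. I'll go down in small steps and watch the force.

move_arm(
  moves=[
    [[0.1, 0, 0.3, 0], [0, 0, 0.3, 0], [0, 0, 0.2, 0], [0, 0, 0.2, 0], [0, 0, 0.2, 0], [0, 0, 0.1, 0], [0, 0, 0, 0], [0, 0, 0, 0]],
  ],
)

```text
t: 23.4
tool_pos: [0.6032, 0.2169, 0.046]
tool_rot: [[-0.442, 0.897, 0.0], [0.897, 0.442, 0.0], [0.0, 0.0, -1.0]]
force: [-0.9, 0.8, -2.3]
width: 0.0238
```

move_arm(
  moves=[
    [[0, 0, 0.1, 0], [0, 0, 0.1, 0], [0, 0, 0.1, 0], [0, 0, 0, 0], [0, 0, 0, 0], [0, 0, 0, 0], [0, 0, 0, 0], [0, 0, 0, 0]],
  ],
)

```text
t: 24.2
tool_pos: [0.6032, 0.2169, 0.043]
tool_rot: [[-0.442, 0.897, 0.0], [0.897, 0.442, 0.0], [0.0, 0.0, -1.0]]
force: [-0.5, -0.4, -3.8]
width: 0.024
```

move_arm(
  moves=[
    [[0, 0, 0.1, 0], [0, 0, 0.1, 0], [0, 0, 0.1, 0], [0, 0, 0.1, 0], [0, 0, 0, 0], [0, 0, 0, 0], [0, 0, 0, 0], [0, 0, 0, 0]],
  ],
)

```text
t: 25.0
tool_pos: [0.6032, 0.2169, 0.039]
tool_rot: [[-0.442, 0.897, 0.0], [0.897, 0.442, 0.0], [0.0, 0.0, -1.0]]
force: [-0.4, 0.4, -3.0]
width: 0.0238
```

```bash
python3 zt.py c
```

```text
25.0 [0.6032 0.2169 0.039 ] 0.4577 [-0.4  0.4 -3. ]
```

View pics/ztop_c.png

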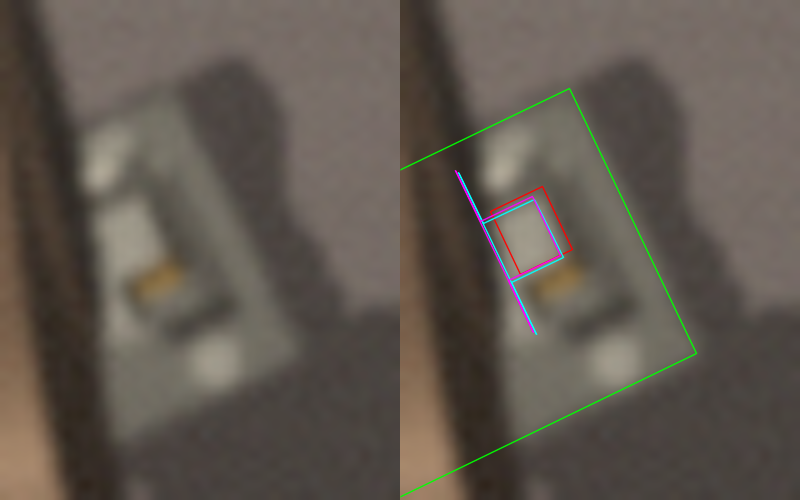

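View pics/zside_c.png

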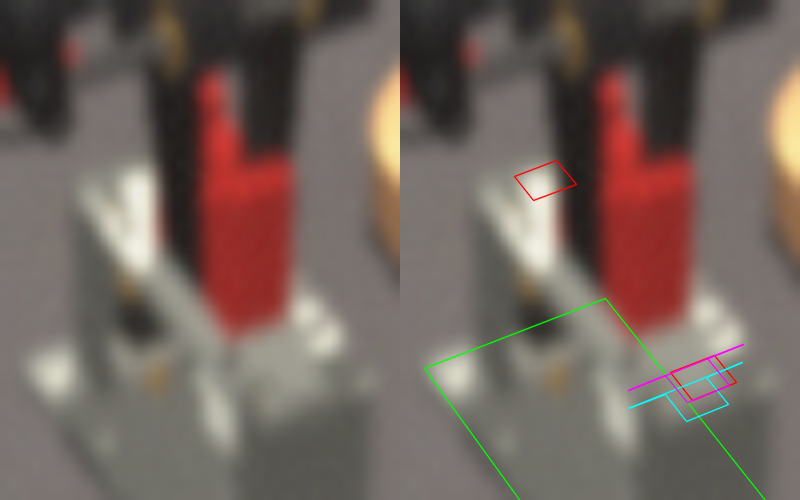

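move_arm(
  moves=[
    [[0, 0, 0.1, 0], [0, 0, 0.1, 0], [0, 0, 0.1, 0], [0, 0, 0, 0], [0, 0, 0, 0], [0, 0, 0, 0], [0, 0, 0, 0], [0, 0, 0, 0]],
  ],
)

```text
t: 25.9
tool_pos: [0.6032, 0.2169, 0.036]
tool_rot: [[-0.442, 0.897, 0.0], [0.897, 0.442, 0.0], [0.0, 0.0, -1.0]]
force: [0.3, 0.1, -2.0]
width: 0.0238
```

move_arm(
  moves=[
    [[0, 0, 0.1, 0], [0, 0, 0.1, 0], [0, 0, 0.1, 0], [0, 0, 0, 0], [0, 0, 0, 0], [0, 0, 0, 0], [0, 0, 0, 0], [0, 0, 0, 0]],
  ],
)

```text
t: 26.7
tool_pos: [0.6032, 0.2169, 0.033]
tool_rot: [[-0.442, 0.897, 0.0], [0.897, 0.442, 0.0], [0.0, 0.0, -1.0]]
force: [0.8, -0.3, -3.6]
width: 0.0237
```

move_arm(
  moves=[
    [[0, 0, 0.1, 0], [0, 0, 0.1, 0], [0, 0, 0.1, 0], [0, 0, 0, 0], [0, 0, 0, 0], [0, 0, 0, 0], [0, 0, 0, 0], [0, 0, 0, 0]],
  ],
)

```text
t: 27.5
tool_pos: [0.6035, 0.217, 0.0301]
tool_rot: [[-0.442, 0.897, 0.001], [0.897, 0.442, 0.0], [-0.0, 0.001, -1.0]]
force: [3.9, 0.8, -0.4]
width: 0.024
```

move_arm(
  moves=[
    [[0, 0, 0.1, 0], [0, 0, 0.1, 0], [0, 0, 0.1, 0], [0, 0, 0, 0], [0, 0, 0, 0], [0, 0, 0, 0], [0, 0, 0, 0], [0, 0, 0, 0]],
  ],
)

```text
t: 28.3
tool_pos: [0.6034, 0.2169, 0.027]
tool_rot: [[-0.442, 0.897, 0.001], [0.897, 0.442, 0.0], [-0.0, 0.001, -1.0]]
force: [4.7, 2.6, 3.5]
width: 0.024
```

```bash
python3 zt.py d
```

```text
28.3 [0.6034 0.2169 0.027 ] 0.4577 [4.7 2.6 3.5]
```

View pics/ztop_d.png

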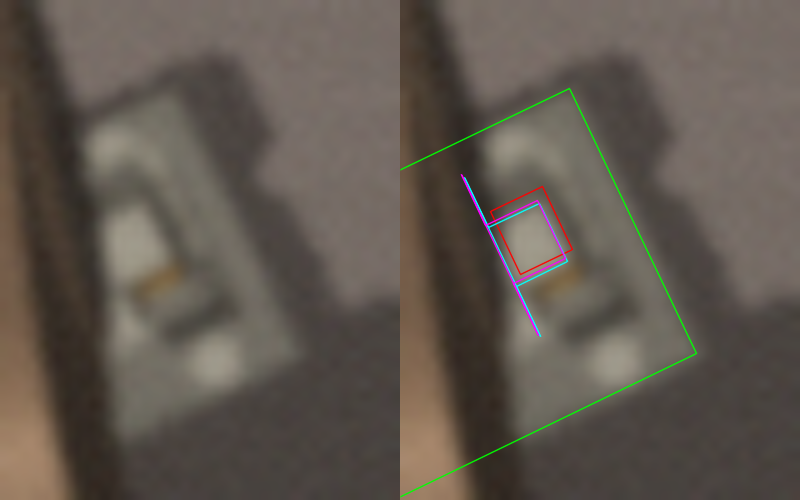

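View pics/zside_d.png

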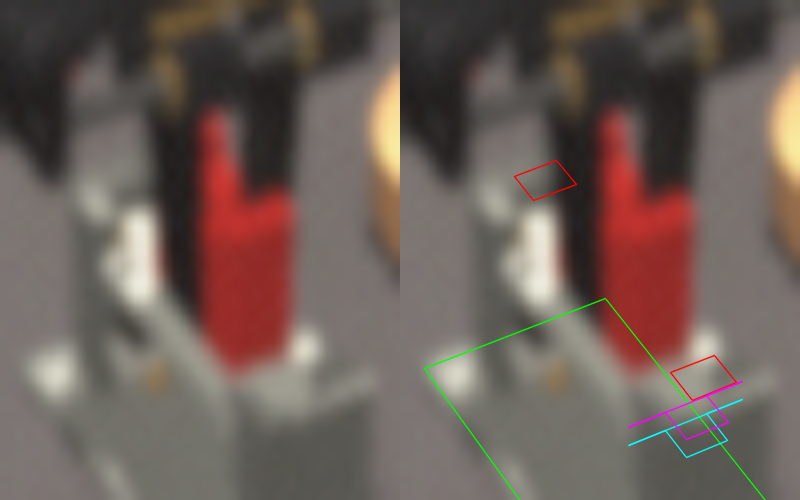

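Both ears are in. A side force of 5.4 N along the bracket's +x shows the clips are engaged, from an underside height of about 50 mm. That puts the seat roughly 21 mm further down, so I'll continue.

move_arm(
  moves=[
    [[0, 0, 0.1, 0], [0, 0, 0.1, 0], [0, 0, 0.1, 0], [0, 0, 0, 0], [0, 0, 0, 0], [0, 0, 0, 0], [0, 0, 0, 0], [0, 0, 0, 0]],
  ],
)

```text
t: 29.2
tool_pos: [0.6033, 0.2169, 0.0237]
tool_rot: [[-0.442, 0.897, 0.0], [0.897, 0.442, 0.0], [0.0, 0.0, -1.0]]
force: [4.9, 1.8, 0.0]
width: 0.0238
```

move_arm(
  moves=[
    [[0, 0, 0.1, 0], [0, 0, 0.1, 0], [0, 0, 0.1, 0], [0, 0, 0, 0], [0, 0, 0, 0], [0, 0, 0, 0], [0, 0, 0, 0], [0, 0, 0, 0]],
  ],
)

```text
t: 30.0
tool_pos: [0.6034, 0.2169, 0.0207]
tool_rot: [[-0.442, 0.897, 0.0], [0.897, 0.442, 0.0], [0.0, 0.0, -1.0]]
force: [4.8, 2.7, -0.5]
width: 0.0237
```

move_arm(
  moves=[
    [[0, 0, 0.1, 0], [0, 0, 0.1, 0], [0, 0, 0.1, 0], [0, 0, 0.1, 0], [0, 0, 0, 0], [0, 0, 0, 0], [0, 0, 0, 0], [0, 0, 0, 0]],
  ],
)

```text
t: 30.8
tool_pos: [0.6033, 0.217, 0.0167]
tool_rot: [[-0.442, 0.897, 0.0], [0.897, 0.442, 0.0], [0.0, 0.0, -1.0]]
force: [5.4, 1.2, -1.0]
width: 0.0241
```

move_arm(
  moves=[
    [[0, 0, 0.1, 0], [0, 0, 0.1, 0], [0, 0, 0.1, 0], [0, 0, 0, 0], [0, 0, 0, 0], [0, 0, 0, 0], [0, 0, 0, 0], [0, 0, 0, 0]],
  ],
)

```text
t: 31.6
tool_pos: [0.6033, 0.217, 0.0137]
tool_rot: [[-0.442, 0.897, 0.0], [0.897, 0.442, 0.0], [0.0, 0.0, -1.0]]
force: [4.9, 2.7, -1.0]
width: 0.0237
```

move_arm(
  moves=[
    [[0, 0, 0.1, 0], [0, 0, 0.1, 0], [0, 0, 0.1, 0], [0, 0, 0, 0], [0, 0, 0, 0], [0, 0, 0, 0], [0, 0, 0, 0], [0, 0, 0, 0]],
  ],
)

```text
t: 32.4
tool_pos: [0.6033, 0.2169, 0.0107]
tool_rot: [[-0.442, 0.897, 0.0], [0.897, 0.442, 0.0], [0.0, 0.0, -1.0]]
force: [5.5, 3.2, -0.8]
width: 0.0236
```

move_arm(
  moves=[
    [[0, 0, 0.1, 0], [0, 0, 0.1, 0], [0, 0, 0, 0], [0, 0, 0, 0], [0, 0, 0, 0], [0, 0, 0, 0], [0, 0, 0, 0], [0, 0, 0, 0]],
  ],
)

```text
t: 33.2
tool_pos: [0.6028, 0.2167, 0.0081]
tool_rot: [[-0.442, 0.897, -0.001], [0.897, 0.442, -0.0], [0.0, -0.001, -1.0]]
force: [4.6, 2.6, -5.0]
width: 0.0237
```

move_arm(
  moves=[
    [[0, 0, 0.1, 0], [0, 0, 0, 0], [0, 0, 0, 0], [0, 0, 0, 0], [0, 0, 0, 0], [0, 0, 0, 0], [0, 0, 0, 0], [0, 0, 0, 0]],
  ],
)

```text
t: 34.0
tool_pos: [0.6022, 0.2166, 0.0074]
tool_rot: [[-0.442, 0.897, -0.002], [0.897, 0.442, -0.001], [0.001, -0.002, -1.0]]
force: [-3.6, -1.3, -10.6]
width: 0.024
```

The lateral force has dropped and Fz is now downward, so the clips are snapping over the ears. I'll take another 1 mm to seat it.

move_arm(
  moves=[
    [[0, 0, 0.1, 0], [0, 0, 0, 0], [0, 0, 0, 0], [0, 0, 0, 0], [0, 0, 0, 0], [0, 0, 0, 0], [0, 0, 0, 0], [0, 0, 0, 0]],
  ],
)

```text
t: 34.8
tool_pos: [0.6034, 0.217, 0.0071]
tool_rot: [[-0.442, 0.897, 0.001], [0.897, 0.442, 0.0], [-0.0, 0.001, -1.0]]
force: [-0.3, -0.5, -6.1]
width: 0.0236
```

```bash
python3 zt.py e
```

```text
34.8 [0.6034 0.217  0.0071] 0.4578 [-0.3 -0.5 -6.1]
```

View pics/zside_e.png

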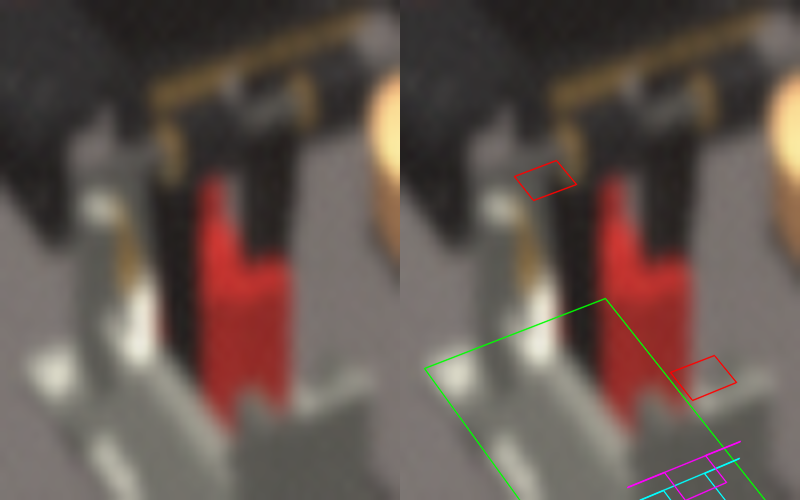

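View pics/ztop_e.png

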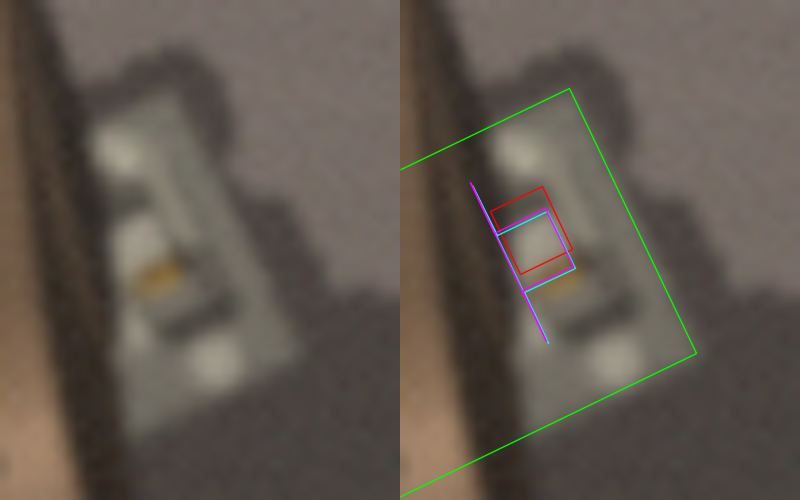

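move_arm(
  moves=[
    [[0, 0, 0.05, 0], [0, 0, 0.05, 0], [0, 0, 0, 0], [0, 0, 0, 0], [0, 0, 0, 0], [0, 0, 0, 0], [0, 0, 0, 0], [0, 0, 0, 0]],
  ],
)

```text
t: 35.7
tool_pos: [0.6035, 0.217, 0.0067]
tool_rot: [[-0.442, 0.897, 0.001], [0.897, 0.442, 0.0], [-0.0, 0.001, -1.0]]
force: [-2.4, -0.7, 6.1]
width: 0.0241
```

move_arm(
  moves=[
    [[0, 0, 0.05, 0], [0, 0, 0, 0], [0, 0, 0, 0], [0, 0, 0, 0], [0, 0, 0, 0], [0, 0, 0, 0], [0, 0, 0, 0], [0, 0, 0, 0]],
  ],
)

```text
t: 36.5
tool_pos: [0.6035, 0.217, 0.0065]
tool_rot: [[-0.442, 0.897, 0.001], [0.897, 0.442, 0.0], [-0.0, 0.001, -1.0]]
force: [-2.5, 0.1, 10.5]
width: 0.0241
```

It is seated: +10.5 N for only 0.2 mm of travel. Now I'll release.

move_arm(
  moves=[
    [[0, 0, -0.05, 0], [0, 0, 0, 0], [0, 0, 0, 0], [0, 0, 0, 0], [0, 0, 0, 0], [0, 0, 0, 0], [0, 0, 0, 0], [0, 0, 0, 0]],
  ],
  fingers=0.55,
)

```text
t: 37.3
tool_pos: [0.6032, 0.2169, 0.0059]
tool_rot: [[-0.442, 0.897, 0.0], [0.897, 0.442, 0.0], [0.0, 0.0, -1.0]]
force: [-0.1, -0.1, -0.7]
width: 0.0518
```

move_arm(
  moves=[
    [[0, 0, -0.5, 0], [0, 0, -1, 0], [0, 0, -2, 0], [0, 0, -3, 0], [0, 0, -3, 0], [0, 0, -3, 0], [0, 0, -2, 0], [0, 0, 0, 0]],
  ],
)

```text
t: 38.1
tool_pos: [0.6044, 0.2172, 0.1548]
tool_rot: [[-0.442, 0.897, 0.006], [0.897, 0.442, 0.001], [-0.001, 0.006, -1.0]]
force: [0.2, -0.3, -0.7]
width: 0.0521
```

```bash
python3 look.py f; python3 plan.py 0.45 0.0 0.2 0.4566
```

```text
38.1 [0.6044 0.2172 0.1548] 0.4578 [ 0.2 -0.3 -0.7] 0.052142068878434755
t 38.2 pos [0.6031 0.2168 0.1513] yaw 0.4577 F [ 0.05 -0.47 -0.45] w 0.0524 tilt [0.0007 0.0003]
[-1.59, -2.91, np.float64(-0.61), np.float64(0.01)]
[-1.59, -2.91, np.float64(-0.61), np.float64(0.01)]
[-1.59, -2.91, np.float64(-0.61), np.float64(0.01)]
[-1.59, -2.91, np.float64(-0.61), np.float64(0.01)]
[-1.59, -2.91, np.float64(-0.61), np.float64(0.01)]
[-1.59, -2.91, np.float64(-0.61), np.float64(0.01)]
[-1.59, -2.91, np.float64(-0.61), np.float64(0.01)]
[-1.59, -2.91, np.float64(-0.61), np.float64(0.01)]
```

View pics/side_f.png

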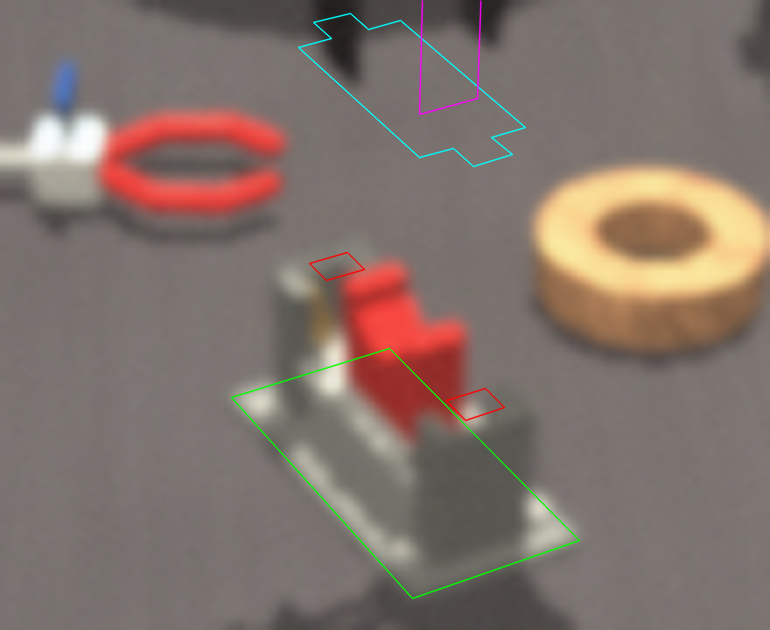

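The plate stayed in the bracket. I'll clear the arm away for an unobstructed top view.

move_arm(
  moves=[
    [[-1.6, -2.9, -0.6, 0], [-1.6, -2.9, -0.6, 0], [-1.6, -2.9, -0.6, 0], [-1.6, -2.9, -0.6, 0], [-1.6, -2.9, -0.6, 0], [-1.6, -2.9, -0.6, 0], [-1.6, -2.9, -0.6, 0], [-1.6, -2.9, -0.6, 0]],
  ],
)

```text
t: 39.0
tool_pos: [0.4502, -0.0013, 0.1981]
tool_rot: [[-0.442, 0.897, -0.002], [0.897, 0.442, 0.0], [0.001, -0.002, -1.0]]
force: [-0.7, -0.9, -0.2]
width: 0.0527
```

```bash
cat > fin.py <<'E'
from h import *
from workcell import ctrl
print(ctrl.state()["t"])
cams={n:ctrl.camera(n) for n in("side","top")}
for n in cams: cv2.imwrite(f"pics/fin_{n}.png",cams[n]["img"])
for n,roi in(("top",(195,205,80,66)),("side",(282,165,88,72))):
    c=cams[n];x,y,w,h=roi;k=400/w
    im=cv2.resize(c["img"][y:y+h,x:x+w],None,fx=k,fy=k,interpolation=cv2.INTER_CUBIC);o=im.copy()
    for z in(.021,.0265,.032):
        for b,col in((box(-12,12,-28,28,52,52),(0,255,255)),(box(-8,8,-59,59,6,6),(255,0,255))):
            P=place([b],.6036,.2156,z,.4566)[0][[0,2,6,4]] ; uv=((proj(c,P)-[x,y]+.5)*k).astype(int);cv2.polylines(o,[uv.reshape(-1,1,2)],True,col if z==.0265 else (120,120,120),1,cv2.LINE_AA)
    cv2.imwrite(f"pics/fz_{n}.png",np.hstack([im,o]))
E
python3 fin.py
```

```text
39.0
```

View pics/fz_top.png

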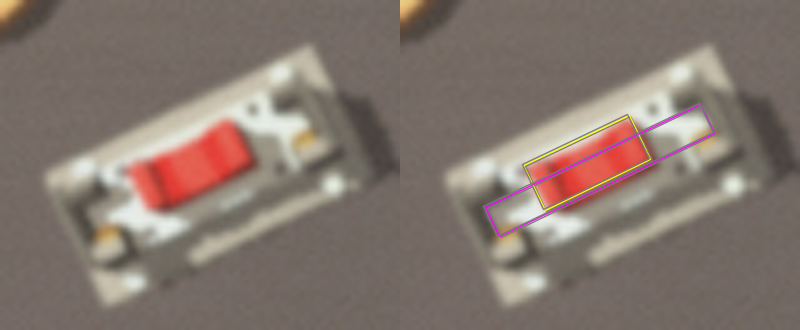

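View pics/fz_side.png

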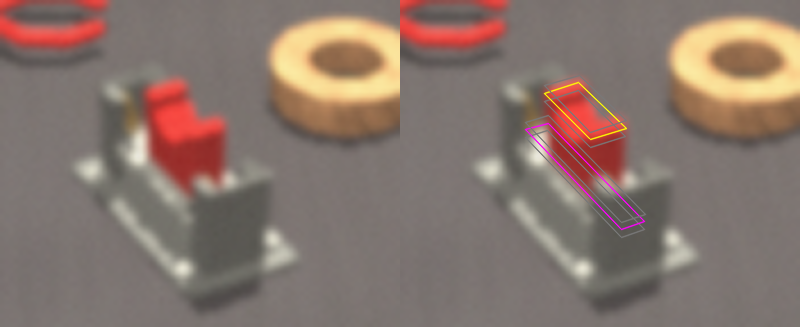

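View pics/fin_top.png

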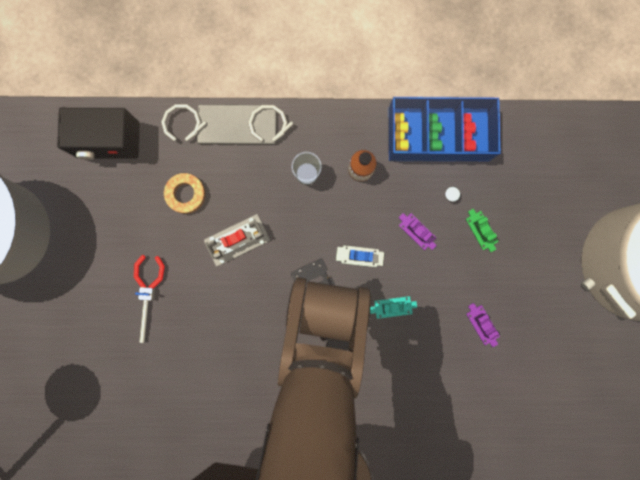

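Run:
```python
from workcell import ctrl
s=ctrl.state();print(s["t"],s["force"],s["joint_vel"].round(4))
print(ctrl.job_done())
```

```text
39.1 [0.99771386 0.98383905 0.67775346] [ 0.0505  0.0369 -0.0436  0.014  -0.0121  0.0653]
the job is handed in; nothing more can be done
None
```

I fitted the red saddle plate into the bracket, let go, and handed the job in at about 39 s. My checks say it is home; no verdict was reported.

**How it went**
- **First grasp missed.** The fingers shut above the block. Gentle probes showed the real fingertips sit about 32 mm above the reported TCP height.
- **One hard touch during that probe.** Pressing on the red block before the lift, the tool read 40 N upward and about 41 N in total, and I backed off. That is at the 40 N limit set for the arm and gripper body. It was the fingers touching the saddle, not the bracket, so I don't think it counts, but I can't be certain.
- **Second grasp held.** The fingers closed to 23.6 mm, and I carried the plate over and lowered it into the slots in steps of 4 mm or less.

**What the last checks showed**
- **Clips:** They pushed sideways with about 5.4 N from 50 mm up. About 1–2 mm above the seat the sideways push dropped away and the plate was pulled down, which is what snapping in looks like. I judged this from force and could not measure the clips directly.
- **Seat:** I felt it as +10.5 N for 0.2 mm of travel, so roughly 13–17 N on the bracket. The plate's underside is about 26.5 mm above the bracket's underside.
- **Level and position:** The tool was level within about 0.001 rad when I released. Afterwards both camera views matched a flat, centred plate to within about a pixel (2–3 mm).
- **Other objects:** The spare and everything else look unmoved in the final top view.

**What disagreed**
- The side camera showed the plate 2–3 pixels higher than the top camera and the arm readings did. I relied on the top view for alignment.

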